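# Load a soil compression cell with slotted masses

### The job

Lift the orange guard off the compression cell's stem and stand it upright on the bench clear of the cell, and push the cell along the bench, without lifting or tipping it, until it is centred on the marked test spot. With the cell there, hang every slotted disc that lies on the liner on the cell's stem, fully home, flat and one on another, each with its slot turned at least a quarter turn from the slot of the disc next to it so that none can slide off. When all are on and the cell is still centred, press the logger's green start button all the way down and let go; leave the glassware and the tube rack where they are.

Things in the scene. Friction and masses are not known exactly. Their poses are not given: they have to be found in the camera images.
- cell: loose soil compression cell, about 0.9 kg, slides on the bench (5 to 10 N empty): round aluminium base 120 mm across, 40 mm high, blue band; on it a dark square plate 68 x 68 mm, top at 52 mm; from its centre rises the weight hanger: a steel stem 7 mm in diameter with a red ball on top. Origin: centre of the underside, z up
- stem_foot (a point): on the cell: foot of the stem, on its axis at the top of the square plate, 52 mm above the cell's underside; z up. The red ball (16 mm in diameter, wider than a slot) has its centre 55 mm and top 63 mm above this point, leaving 47 mm of bare stem below it: discs go on sideways
- guard: loose orange plastic stem guard, 0.05 kg: upright square tube 32 x 32 mm, 70 mm tall, closed on top (4 mm), open below, 24 x 24 mm inside. It starts over the stem and ball, standing on the cell's square plate, and lifts straight off by 65 mm or more; grip its upper end. Origin: centre of its lower end; sides along x and y, z up
- mark: the test spot painted flat on the bench: white disc 121 mm across in a yellow ring 140 mm across, with yellow cross lines. Origin: its centre. It does not move
- liner: fixed white bench liner 280 x 280 mm, 3 mm thick, on which the discs start. Origin: centre of the underside
- brass_disc: loose slotted disc, yellow brass, 0.25 kg, 10 mm thick, may be absent. Origin: centre of underside, z up, x out of the slot mouth. Outline: circle of radius 38 mm about the origin, cut by flats at y = +-31 mm (grip here, 62 mm) and a front flat at x = +26 mm. Slot 12 mm wide along x from the front flat to x = -6 mm: the stem stands at the origin when home. Starts flat on the liner, any yaw
- steel_disc: loose slotted disc, bare steel, 0.25 kg, 10 mm thick, may be absent. Origin: centre of underside, z up, x out of the slot mouth. Outline: circle of radius 38 mm about the origin, cut by flats at y = +-31 mm (grip here, 62 mm) and a front flat at x = +26 mm. Slot 12 mm wide along x from the front flat to x = -6 mm: the stem stands at the origin when home. Starts flat on the liner, any yaw
- blue_disc: loose slotted disc, painted blue, 0.25 kg, 10 mm thick, may be absent. Origin: centre of underside, z up, x out of the slot mouth. Outline: circle of radius 38 mm about the origin, cut by flats at y = +-31 mm (grip here, 62 mm) and a front flat at x = +26 mm. Slot 12 mm wide along x from the front flat to x = -6 mm: the stem stands at the origin when home. Starts flat on the liner, any yaw
- purple_disc: loose slotted disc, painted purple, 0.25 kg, 10 mm thick, may be absent. Origin: centre of underside, z up, x out of the slot mouth. Outline: circle of radius 38 mm about the origin, cut by flats at y = +-31 mm (grip here, 62 mm) and a front flat at x = +26 mm. Slot 12 mm wide along x from the front flat to x = -6 mm: the stem stands at the origin when home. Starts flat on the liner, any yaw
- brass_disc_mouth (a point): middle of the slot mouth of the brass disc: 26 mm from its origin along its x, at half its thickness
- steel_disc_mouth (a point): middle of the slot mouth of the steel disc: 26 mm from its origin along its x, at half its thickness
- blue_disc_mouth (a point): middle of the slot mouth of the blue disc: 26 mm from its origin along its x, at half its thickness
- purple_disc_mouth (a point): middle of the slot mouth of the purple disc: 26 mm from its origin along its x, at half its thickness
- logger: fixed white data logger box, 80 (x) x 120 (y) x 50 (z) mm, with the green start button on top. Origin: centre of the underside
- start (a joint): travel of the green start button, 0 up to 0.006 m fully down; spring loaded, 5 N when fully down
- start_top (a point): centre of the top of the green round button (32 mm in diameter, black collar), 68 mm above the bench; press straight down
- bottle: bystander: glass bottle with blue cap, 84 mm in diameter, 190 mm tall. Origin: centre of the underside
- beaker: bystander: glass beaker, 90 mm in diameter, 110 mm tall. Origin: centre of the underside
- tube_rack: bystander: green rack 110 x 60 mm with purple-capped tubes, 84 mm tall. Origin: centre of the underside
Not all that is in view belongs to the job. Several things have the shape of the guard; the one meant has the colours described above. Several things have the shape of the blue_disc; the one meant has the colours described above.

How it is judged:
On the way, in this order (a step that is already met when the one before it is completed fails the run):
1. the cell has been pushed onto the test spot, centre within 12 mm (horizontal distance between cell and mark below 0.012 m and angle between cell's own z axis and vertical below 0.08 rad and height (world z) of cell below 0.006 m and linear speed of cell below 0.02 m/s), for 0.3 s.
2. every disc present is home on the stem, slots of neighbours staggered, the guard standing on the bench, the cell on its spot (all of step 1 and horizontal distance between each of brass_disc, steel_disc, blue_disc, purple_disc and stem_foot below 0.009 m and z of brass_disc in the frame of stem_foot between -0.004 and 0.035 m and angle between each of brass_disc, steel_disc, blue_disc, purple_disc's own z axis and vertical below 0.1 rad and linear speed of each of brass_disc, steel_disc, blue_disc, purple_disc, guard below 0.03 m/s and contact force between each of brass_disc, steel_disc, blue_disc, purple_disc and the fingers below 0.1 N and z of steel_disc in the frame of stem_foot between -0.004 and 0.035 m and z of blue_disc in the frame of stem_foot between -0.004 and 0.035 m and z of purple_disc in the frame of stem_foot between -0.004 and 0.035 m and (z of brass_disc in the frame of steel_disc above 0.014 m or z of brass_disc in the frame of steel_disc below -0.014 m or horizontal distance between brass_disc_mouth and steel_disc_mouth above 0.027 m) and (z of brass_disc in the frame of blue_disc above 0.014 m or z of brass_disc in the frame of blue_disc below -0.014 m or horizontal distance between brass_disc_mouth and blue_disc_mouth above 0.027 m) and (z of brass_disc in the frame of purple_disc above 0.014 m or z of brass_disc in the frame of purple_disc below -0.014 m or horizontal distance between brass_disc_mouth and purple_disc_mouth above 0.027 m) and (z of steel_disc in the frame of blue_disc above 0.014 m or z of steel_disc in the frame of blue_disc below -0.014 m or horizontal distance between steel_disc_mouth and blue_disc_mouth above 0.027 m) and (z of steel_disc in the frame of purple_disc above 0.014 m or z of steel_disc in the frame of purple_disc below -0.014 m or horizontal distance between steel_disc_mouth and purple_disc_mouth above 0.027 m) and (z of blue_disc in the frame of purple_disc above 0.014 m or z of blue_disc in the frame of purple_disc below -0.014 m or horizontal distance between blue_disc_mouth and purple_disc_mouth above 0.027 m) and height (world z) of guard below 0.01 m and angle between guard's own z axis and vertical below 0.15 rad and horizontal distance between guard and cell above 0.085 m), for 0.3 s.
3. the start button is pressed down (value of joint start above 0.0045 m), for 0.05 s.
At the end, for the whole second after the job is handed in: Cell upright within 12 mm of the spot's centre; guard upright on bench or liner, over 85 mm from the cell's centre; every disc present released, at rest, flat, within 9 mm of the stem, neighbours' slot mouths over 27 mm apart (about 60 degrees); button pressed after that, now up (all of step 2 and value of joint start below 0.002 m); the robot touches nothing.
It fails at once if the cell is lifted or tipped (height (world z) of cell above 0.02 m or angle between cell's own z axis and vertical above 0.3 rad).
It fails at once if the bottle, beaker or tube rack is disturbed (distance of any of bottle, beaker, tube_rack from where it was at the start of the episode above 0.04 m or angle between any of bottle, beaker, tube_rack's own z axis and vertical above 0.3 rad).
Of brass_disc, steel_disc, blue_disc, purple_disc only 2 to 4 are there at a start; the rules pass over those that are not, and their reading is None.
At some moment in a run one of cell, brass_disc, steel_disc, blue_disc, purple_disc may be knocked a few centimetres aside while the robot is not near it.
It also fails if it takes over 210 s, if anything falls off the work surface, if the arm or the gripper's body presses on something with over 40 N, if the wrist force passes 120 N, or if a joint passes its speed limit or range.

### The arm

A 7-joint arm with a two-finger parallel gripper is mounted at the origin on the work surface. World frame = base frame: x ahead of the robot, y to its left, z up, the work surface at z = 0. Lengths are in m, angles in rad, forces in N, time in s.
With the tool pointing down it reaches from about 0.35 to 0.9 m from the base axis. Payload 19.9 kg.
Tool frame: the origin (TCP) lies on the centre line of the jaws, within the pads' length; the fingertips stand 11 mm ahead of it and the grasp point (between the pads) lies 8 mm behind it; z points along the fingers, y is the line along which they close (so a half turn about z gives the same grasp; the last joint's range is limited). The gripper opens to 94 mm and grips with 3 to 60 N. Pads are 16 mm wide; open, the fingers measure 119 mm over their backs; the gripper's body (75 mm by 177 mm) begins 78 mm behind the grasp point.
Start: joints at [-1.371, 0.417, -0.01, 1.614, 0.005, 1.111, -0.053], TCP at [0.149, 0.607, 0.216] pointing down, gripper open.
Joint ranges: [-2.81, 2.81], [-0.39, 2.02], [-1.27, 1.25], [0.06, 2.57], [-1.19, 4.33], [0.19, 2], [-2.82, 2.82]. Speed limits (rad/s): [1.89, 1.89, 2.39, 2.39, 3.01, 3.01, 3.01].

### API

Orientations are given as a unit quaternion [x, y, z, w].
In Python, from station import robot gives the robot as it stands. The module is installed in compiled form; this text tells all that it offers.
- The arm moves only by the tool arm_command, never from a script. Its argument "steps" is a list of rows, each a list of 3 entries, a list of its own where there are three numbers: the shift along the world's x, y, z in mm, then the turn, a rotation vector about the world's x, y, z in rad, then the finger opening in mm, from 0 to 94. A call has 1 to 12 rows; each row shifts and turns the commanded pose from where the row before left it; what a row does not reach is not made up. A row lasts 1/12 s, in which the tool goes at most 41.7 mm and 7.16 degrees, less where a joint would pass 70% of its speed; a pose out of reach is approached as far as the arm can. A call is refused whole if a number of a shift passes 41.7 or a number of a turn 0.125, either way. A call with a gripper value outside its range is refused whole. The fingers move at their own pace and stop on an object; "force" is the grip in N (left out, the last holds). Time passes only in rows, so rows that do not move let the fingers close. It gives the time, the measured TCP pose, the force, the opening and the grip force at its end, in the units of the state.
- robot.read_state(): the state, without advancing time (a new reading comes with each control period).
- robot.capture(name): name is "scene" or "top" or "wrist"; returns the picture (400x640x3 uint8, red, green, blue); there is no depth.
- robot.camera_params(name): a dict with "K" (3x3 intrinsics, pixels), "pose" (4x4, takes a point from camera to world coordinates). Camera axes: x right, y up, looking along -z (the intrinsics and any distortion apply to the point x, -y, -z); pixel columns grow to the right and rows downward; lengths in m; the calibration is good to about 2 mm. A picture is of the moment at which its call begins: read the wrist's pose just before it. camera_params takes no time and is no camera call; for the wrist camera it gives the pose at the moment of the call.
- robot.hand_in(): hands the job in; it is judged then, once.
Trained networks look in the newest picture that a camera, given by its name, has taken for a name from the list of things; names that differ only in an ending like _2 or _b are one class to them, and where a whole thing is asked for, a point or a joint stands for the part that bears it (a point fixed in the world has none). Each returns a list of dicts, best first, with "score" (0 to 1); they miss things now and then, are a little off and sometimes report something else, mostly with a low value. They report only what shows in the picture. A call takes as long as a camera call. They do not tell look-alikes from the thing itself.
- robot.spot_in(camera, thing): "at" ([x, y, z] in m, in the coordinates of the camera as it stood for that picture, good to about 4 mm: the middle of the surface that is visible of it).
- robot.regions_of(camera, thing): "region" (400x640 bool, what is visible of it).
- robot.place_of(camera, thing): "at" ([x, y, z] in m, in the coordinates of the camera as it stood for that picture, good to about 4 mm: a listed point, or the origin of a listed thing).
The state is a dict: "time_s": time; "q": joint angles; "qvel": joint speeds; "effort": joint torques, N m; "ee_pos": TCP position; "tool_rot": TCP orientation; "wrist_force": force on the tool from outside, world axes, zero at the start; "torque": the same for the moment, N m; "grip_width": opening from 0.0 (shut) to 1.0 (fully open); "grip_force": force on a finger pad.
Only numpy, scipy, OpenCV 4.12 (cv2) and the standard library are available. Lean on these libraries where they do the work, as an engineer would, in place of code of your own. Each camera call takes 0.05 s, during which the arm holds its last target. There are 200 camera calls.

## Working session

There is one attempt and no reset: what is moved stays moved. The work goes in short steps, Python scripts to look and compute and a tool call to move; the robot and the scene stay as the last step left them, time stands still between calls to the robot, and variables do not carry over. Pictures are saved under pics/ and viewed, at most 14 in all, crops included, and the job is handed in when it is done.

Besides the shell and the picture viewer there is one more tool, called after "Call:" by a JSON object that holds its "fn" and its "kwargs", one argument or row to a line. arm_command: Moves the arm, as the interface text tells. Its arguments: {"type":"object","properties":{"steps":{"type":"array"},"force":{"type":"number"}},"required":["steps"]}

```bash
mkdir -p pics; cat > h.py <<'E'
import numpy as np, cv2
from station import robot
def snap(c,n=None):
    im=robot.capture(c)
    if n: cv2.imwrite(f'pics/{n}.png',im[:,:,::-1])
    return im
def P(c): 
    p=robot.camera_params(c); return np.array(p['K']),np.array(p['pose'])
def px(c,w,T=None):
    K,T0=P(c); T=T0 if T is None else T
    q=np.linalg.inv(T)@np.r_[w,1]; u=K@np.array([q[0],-q[1],-q[2]]); return u[:2]/u[2]
def ray(c,uv,z):
    K,T=P(c); d=np.linalg.inv(K)@np.array([uv[0],uv[1],1]); d=T[:3,:3]@np.array([d[0],-d[1],-d[2]]); o=T[:3,3]
    return o+d*(z-o[2])/d[2]
def w(c,at):
    return (P(c)[1]@np.r_[at,1])[:3]
def places(c,names,T=None):
    for n in names:
        for r in robot.place_of(c,n): 
            x=w(c,r['at']); print(c,n,round(r['score'],2),np.round(x*1000),np.round(px(c,x)))
E
python3 - <<'E'
from h import *
snap('top','top0'); snap('scene','scene0')
s=robot.read_state();print(s)
for c in('top','scene'):
    K,T=P(c);print(c,K.round(1).tolist(),T.round(3).tolist())
places('top','cell guard mark liner brass_disc steel_disc blue_disc purple_disc brass_disc_mouth steel_disc_mouth blue_disc_mouth purple_disc_mouth stem_foot logger start_top bottle beaker tube_rack'.split())
E
```

```text
{'time_s': 0.1, 'q': array([-1.37149269,  0.41789457, -0.01031395,  1.61409062,  0.00473333,
        1.11068991, -0.05301028]), 'qvel': array([ 4.06379398e-04, -1.06393730e-05, -3.43935892e-04, -2.17090120e-03,
       -1.29023100e-04, -1.75660421e-03, -6.32265909e-04]), 'effort': array([ 1.30977147e-03, -8.52569747e+01,  6.39566649e-01, -4.26697075e+01,
       -4.90928872e-02,  1.62641419e-02,  4.97362578e-05]), 'ee_pos': array([0.14898957, 0.60665955, 0.21590991]), 'tool_rot': array([ 1.20099974e-01,  9.92761661e-01, -5.29771494e-04, -9.12328570e-06]), 'wrist_force': array([-0.04005274,  0.06822952, -0.38394865]), 'torque': array([ 0.00345188, -0.00945244, -0.00375611]), 'grip_force': 0.0, 'grip_width': 0.9967507928400222}
top [[443.7, 0.0, 311.8], [0.0, 443.7, 202.3], [0.0, 0.0, 1.0]] [[0.027, 0.977, -0.213, 0.235], [-1.0, 0.026, -0.007, -0.083], [-0.001, 0.213, 0.977, 1.438], [0.0, 0.0, 0.0, 1.0]]
scene [[492.6, 0.0, 319.5], [0.0, 492.6, 200.9], [0.0, 0.0, 1.0]] [[0.77, -0.393, 0.503, 1.139], [0.638, 0.496, -0.589, -0.769], [-0.018, 0.774, 0.633, 0.816], [0.0, 0.0, 0.0, 1.0]]
top 
[... 495 characters left out ...]
. 323.   8.] [192. 199.]
top steel_disc_mouth 0.67 [413. 146.   4.] [243. 241.]
top blue_disc_mouth 0.59 [514. 179.   7.] [235. 210.]
top blue_disc_mouth 0.5 [697. 309.   6.] [200. 156.]
top purple_disc_mouth 0.73 [411. 142.  11.] [244. 241.]
top purple_disc_mouth 0.58 [408. 259.  12.] [208. 241.]
top purple_disc_mouth 0.49 [ 624. -329.   72.] [392. 176.]
top stem_foot 0.66 [ 478. -185.   47.] [346. 222.]
top stem_foot 0.43 [ 394. -493.   -3.] [440. 252.]
top logger 0.87 [ 623. -313.   -3.] [384. 183.]
top start_top 0.55 [ 622. -329.   71.] [392. 177.]
top bottle 0.6 [747. 191.  -0.] [236. 143.]
top tube_rack 0.7 [413. 144.   6.] [244. 241.]
top tube_rack 0.62 [ 395. -495.   -5.] [440. 252.]
```

View pics/top0.png

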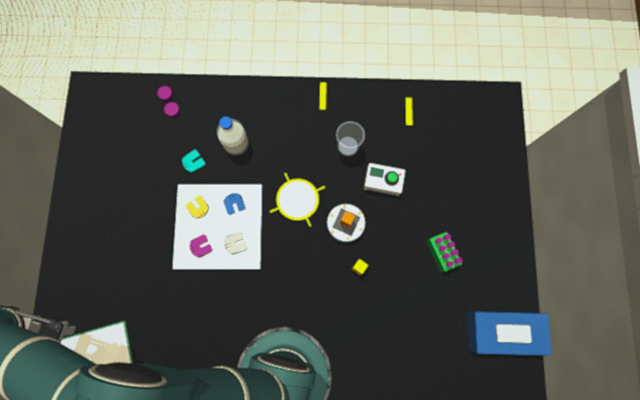

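View pics/scene0.png

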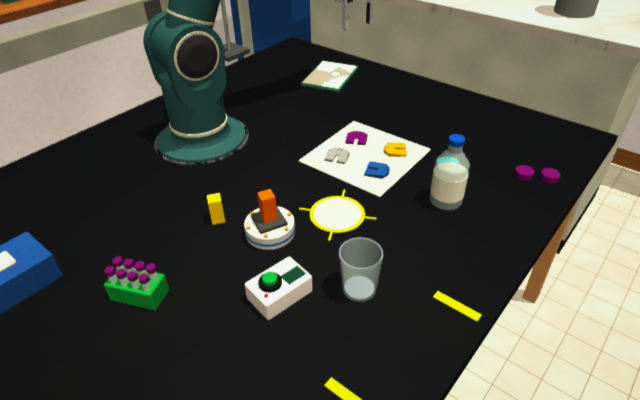

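The top view shows four discs on the liner: brass (197,207), blue (234,203), purple (200,245) and steel (235,243). Look-alikes:
- **Guard:** orange tube on the cell at (347,218), and a yellow tube at (360,267). I choose the orange one.
- **Blue disc:** blue on the liner at (234,203), and a teal disc off the liner at (193,161). I choose the one on the liner.
- **Purple disc:** the magenta caps at (165,92) and (171,109) are not discs.

```bash
python3 - <<'E'
from h import *
im=snap('top')
for n,z in (('guard',.122),('cell',.05),('mark',0),('brass_disc',.013),('steel_disc',.013),('blue_disc',.013),('purple_disc',.013)):
    for r in robot.regions_of('top',n):
        c=max(cv2.findContours(r['region'].astype(np.uint8),0,2)[0],key=cv2.contourArea)
        W=np.array([ray('top',p[0],z)[:2]*1000 for p in c],np.float32)
        print(n,round(r['score'],2),c.mean((0,1)).round(),cv2.minAreaRect(W))
a=cv2.resize(im[160:280,170:290],(400,400),interpolation=cv2.INTER_CUBIC);b=cv2.resize(im[170:290,290:410],(400,400),interpolation=cv2.INTER_CUBIC)
cv2.imwrite('pics/crop0.png',np.hstack([a,b])[:,:,::-1])
K,T=P('wrist');print(T.round(3).tolist(),K.round(0).tolist())
E
```

```text
guard 0.62 [347. 220.] ((471.562744140625, -179.28968811035156), (32.2135009765625, 45.282649993896484), 64.43315124511719)
guard 0.61 [201. 246.] ((377.8769226074219, 256.4892272949219), (55.87139892578125, 57.85375213623047), 28.889558792114258)
guard 0.56 [359. 267.] ((330.0080261230469, -218.71817016601562), (33.829708099365234, 39.36907196044922), 57.76936340332031)
cell 0.65 [345. 222.] ((474.89556884765625, -180.6796417236328), (118.90787506103516, 114.6260986328125), 1.5333503484725952)
mark 0.9 [296. 199.] ((558.5161743164062, -23.500900268554688), (139.0590057373047, 138.72726440429688), 50.212120056152344)
brass_disc 0.65 [197. 205.] ((517.6959228515625, 301.3736267089844), (69.06822204589844, 63.26662063598633), 40.05522155761719)
brass_disc 0.48 [201. 216.] ((460.8753662109375, 232.55368041992188), (276.3898010253906, 280.13116455078125), 1.5444729328155518)
steel_disc 0.3 [196. 207.] ((517.5450439453125, 301.23626708984375), (64.34699249267578, 62.32355499267578), 41.39992141723633)
blue_disc 0.85 [194. 161.] ((674.0805053710938, 332.3223876953125), (63.19924545288086, 60.1970100402832), 37.62614440917969)
blue_disc 0.84 [234. 203.] ((535.7888793945312, 182.88211059570312), (73.33271026611328, 67.0722427368164), 21.249528884887695)
blue_disc 0.23 [350. 139.] ((770.5987548828125, -195.45242309570312), (118.35188293457031, 92.12934112548828), 1.518038272857666)
purple_disc 0.68 [201. 246.] ((389.9746398925781, 284.3785095214844), (63.311100006103516, 65.93565368652344), 28.895309448242188)
purple_disc 0.23 [344. 223.] ((479.69122314453125, -183.27182006835938), (125.39369201660156, 117.49215698242188), 1.130732536315918)
[[0.237, -0.946, -0.22, 0.086], [0.971, 0.231, 0.054, 0.622], [-0.0, -0.226, 0.974, 0.385], [0.0, 0.0, 0.0, 1.0]] [[287.0, 0.0, 315.0], [0.0, 287.0, 197.0], [0.0, 0.0, 1.0]]
```

View pics/crop0.png

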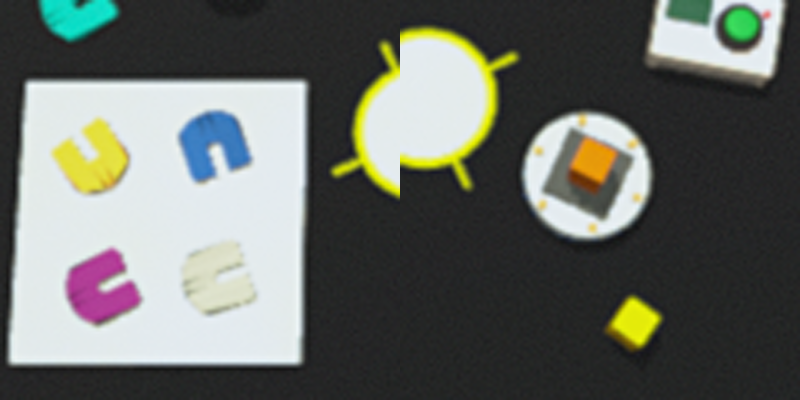

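Crop: orange guard on the cell at top-image pixel (348,220), with its sides at about 64°. The slot mouths point roughly: brass 30–40°, blue about −170°, purple and steel about −70°. The robot goes over the guard first.

Call:
{"fn": "arm_command", "kwargs": {
  "steps": [
    [[20,-27,6],[0,0,0],94],
    [[20,-27,6],[0,0,0],94],
    [[20,-27,6],[0,0,0],94],
    [[20,-27,6],[0,0,0],94],
    [[20,-27,6],[0,0,0],94],
    [[20,-27,6],[0,0,0],94],
    [[20,-27,6],[0,0,0],94],
    [[20,-27,6],[0,0,0],94],
    [[20,-27,6],[0,0,0],94],
    [[20,-27,6],[0,0,0],94],
    [[20,-27,6],[0,0,0],94],
    [[20,-27,6],[0,0,0],94]
  ]
}}

```text
time_s: 2.4
ee_pos: [0.3897, 0.2815, 0.289]
tool_rot: [0.12, 0.993, 0.0, 0.0]
wrist_force: [0.7, 0.2, -0.3]
grip_width: 0.997
grip_force: 0.0
```

Call:
{"fn": "arm_command", "kwargs": {
  "steps": [
    [[20,-27,4],[0,0,0],94],
    [[20,-27,4],[0,0,0],94],
    [[20,-27,4],[0,0,-0.02],94],
    [[4,-35,0],[0,0,-0.02],94],
    [[4,-35,0],[0,0,-0.02],94],
    [[4,-35,0],[0,0,-0.02],94],
    [[4,-35,0],[0,0,-0.02],94],
    [[4,-35,0],[0,0,-0.02],94],
    [[3,-35,0],[0,0,-0.02],94],
    [[3,-35,0],[0,0,-0.02],94],
    [[2,-35,0],[0,0,-0.02],94],
    [[0,-35,0],[0,0,-0.02],94]
  ]
}}

```text
time_s: 3.4
ee_pos: [0.477, -0.1147, 0.3007]
tool_rot: [0.219, 0.976, 0.0, 0.0]
wrist_force: [0.3, 0.3, 0.4]
grip_width: 1.001
grip_force: 0.0
```

Call:
{"fn": "arm_command", "kwargs": {
  "steps": [
    [[0,-30,0],[0,0,-0.01],94],
    [[0,-23,0],[0,0,0],94],
    [[0,-13,0],[0,0,0],94],
    [[0,-4,0],[0,0,0],94],
    [[0,0,0],[0,0,0],94],
    [[0,0,0],[0,0,0],94]
  ]
}}

```text
time_s: 3.9
ee_pos: [0.4772, -0.1822, 0.3003]
tool_rot: [0.223, 0.975, 0.0, -0.0]
wrist_force: [0.7, 1.0, 0.9]
grip_width: 0.998
grip_force: 0.0
```

```bash
cat >> h.py <<'E'
def st():
    s=robot.read_state(); q=s['tool_rot']; from scipy.spatial.transform import Rotation as R
    y=R.from_quat(q).as_matrix(); print('t',round(s['time_s'],1),'tcp',(s['ee_pos']*1000).round(1),'yaw_y',np.degrees(np.arctan2(y[1,1],y[0,1])).round(1),'zdir',y[:,2].round(3),'w',round(s['grip_width']*94,1),'gf',round(s['grip_force'],1),'F',s['wrist_force'].round(1),'q',s['q'].round(2))
E
python3 - <<'E'
from h import *
st(); snap('wrist','w1'); places('wrist',['guard','cell','mark'])
E
```

```text
t 3.9 tcp [ 477.2 -182.2  300.3] yaw_y 64.2 zdir [-0.  0. -1.] w 93.8 gf 0.0 F [0.7 1.  0.9] q [-0.3   0.16  0.68  1.8  -0.11  1.22  1.53]
wrist guard 0.84 [ 477. -183.   54.] [315. 176.]
wrist guard 0.74 [ 334. -231.   -1.] [247. 102.]
wrist guard 0.33 [508. 170.  11.] [535.  89.]
wrist cell 0.72 [ 477. -176.   -3.] [319. 169.]
wrist mark 0.84 [552. -27.  -2.] [420. 171.]
```

View pics/w1.png

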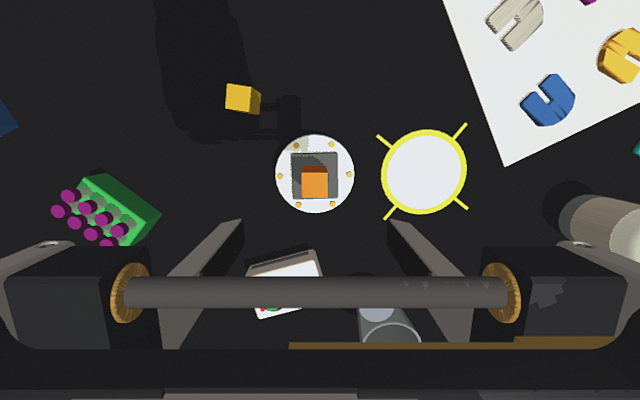

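The wrist view shows the orange guard at (314,184) square between the fingers. I descend, grip and lift, then set it down near (420,-330).

Call:
{"fn": "arm_command", "kwargs": {
  "steps": [
    [[0,0,-25],[0,0,0],94],
    [[0,0,-25],[0,0,0],80],
    [[0,0,-25],[0,0,0],70],
    [[0,0,-25],[0,0,0],65],
    [[0,0,-25],[0,0,0],60],
    [[0,0,-25],[0,0,0],60],
    [[0,0,-25],[0,0,0],60],
    [[0,0,-15],[0,0,0],60],
    [[0,0,-8],[0,0,0],50],
    [[0,0,0],[0,0,0],40],
    [[0,0,0],[0,0,0],25],
    [[0,0,0],[0,0,0],20]
  ],
  "force": 12
}}

```text
time_s: 5.1
ee_pos: [0.4777, -0.1831, 0.1035]
tool_rot: [0.223, 0.975, 0.0, 0.001]
wrist_force: [0.2, 0.3, -0.6]
grip_width: 0.39
grip_force: 0.0
```

Call:
{"fn": "arm_command", "kwargs": {
  "steps": [
    [[0,0,0],[0,0,0],20],
    [[0,0,0],[0,0,0],20],
    [[0,0,0],[0,0,0],20],
    [[0,0,0],[0,0,0],20]
  ]
}}

```text
time_s: 5.43
ee_pos: [0.4776, -0.1833, 0.1033]
tool_rot: [0.224, 0.975, 0.0, 0.001]
wrist_force: [-1.5, -0.9, 9.7]
grip_width: 0.342
grip_force: 12.0
```

Call:
{"fn": "arm_command", "kwargs": {
  "steps": [
    [[0,0,5],[0,0,0],20],
    [[0,0,10],[0,0,0],20],
    [[0,0,15],[0,0,0],20],
    [[0,0,20],[0,0,0],20],
    [[0,0,20],[0,0,0],20],
    [[0,0,15],[0,0,0],20],
    [[0,0,5],[0,0,0],20],
    [[-8,-20,0],[0,0,0],20],
    [[-8,-20,0],[0,0,0],20],
    [[-8,-20,0],[0,0,0],20],
    [[-8,-20,0],[0,0,0],20],
    [[-8,-20,0],[0,0,0],20]
  ]
}}

```text
time_s: 6.43
ee_pos: [0.4364, -0.2838, 0.1924]
tool_rot: [0.223, 0.975, 0.0, -0.0]
wrist_force: [0.1, 0.0, -1.1]
grip_width: 0.339
grip_force: 12.0
```

Call:
{"fn": "arm_command", "kwargs": {
  "steps": [
    [[-8,-20,0],[0,0,0],20],
    [[-8,-20,0],[0,0,0],20],
    [[-3,-7,0],[0,0,0],20],
    [[0,0,-25],[0,0,0],20],
    [[0,0,-30],[0,0,0],20],
    [[0,0,-30],[0,0,0],20],
    [[0,0,-25],[0,0,0],20],
    [[0,0,-15],[0,0,0],20],
    [[0,0,-8],[0,0,0],20],
    [[0,0,-3],[0,0,0],20],
    [[0,0,-2],[0,0,0],20],
    [[0,0,0],[0,0,0],20]
  ]
}}

```text
time_s: 7.43
ee_pos: [0.4184, -0.3301, 0.055]
tool_rot: [0.223, 0.975, -0.0, 0.0]
wrist_force: [0.1, -1.5, -0.6]
grip_width: 0.34
grip_force: 12.0
```

```bash
python3 - <<'E'
from h import *
st(); snap('scene','s2')
E
```

```text
t 7.4 tcp [ 418.4 -330.1   55. ] yaw_y 64.2 zdir [ 0.001 -0.    -1.   ] w 32.0 gf 12.0 F [ 0.1 -1.5 -0.6] q [ 0.14  0.54  0.59  1.98 -0.44  0.74  2.12]
```

View pics/s2.png

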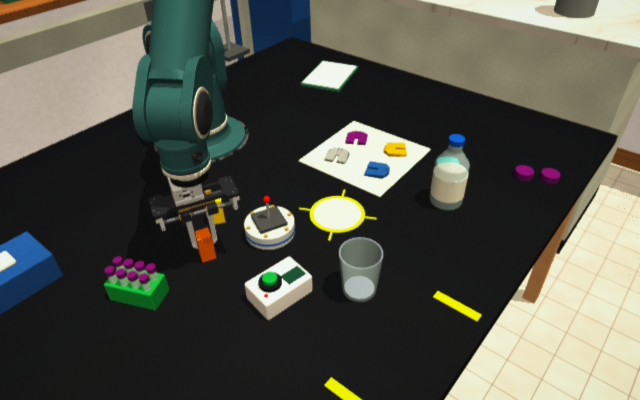

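The guard is off at (203,245) and the stem with its red ball is bare at (267,200). I lower the last 3 mm, release, and return over the cell.

Call:
{"fn": "arm_command", "kwargs": {
  "steps": [
    [[0,0,-2],[0,0,0],20],
    [[0,0,-1],[0,0,0],20],
    [[0,0,0],[0,0,0],20],
    [[0,0,0],[0,0,0],40],
    [[0,0,0],[0,0,0],60],
    [[0,0,0],[0,0,0],60],
    [[0,0,15],[0,0,0],60],
    [[0,0,30],[0,0,0],70],
    [[0,0,35],[0,0,0],94],
    [[0,0,35],[0,0,0],94],
    [[0,0,35],[0,0,0],94],
    [[0,0,20],[0,0,0],94]
  ]
}}

```text
time_s: 8.48
ee_pos: [0.4184, -0.3308, 0.225]
tool_rot: [0.224, 0.975, -0.0, 0.002]
wrist_force: [-0.3, 1.0, 0.2]
grip_width: 0.941
grip_force: 0.0
```

Call:
{"fn": "arm_command", "kwargs": {
  "steps": [
    [[8,20,0],[0,0,0],94],
    [[8,20,0],[0,0,0],94],
    [[8,20,0],[0,0,0],94],
    [[8,20,0],[0,0,0],94],
    [[8,20,0],[0,0,0],94],
    [[8,20,0],[0,0,0],94],
    [[8,20,0],[0,0,0],94],
    [[3,7,0],[0,0,0],94],
    [[0,0,0],[0,0,0],94],
    [[0,0,0],[0,0,0],94]
  ]
}}

```text
time_s: 9.32
ee_pos: [0.4768, -0.1837, 0.2215]
tool_rot: [0.223, 0.975, -0.0, 0.0]
wrist_force: [-0.3, -1.0, -0.8]
grip_width: 0.996
grip_force: 0.0
```

```bash
python3 - <<'E'
from h import *
st(); im=snap('wrist','w2'); places('wrist',['cell','stem_foot','mark','guard'])
hsv=cv2.cvtColor(im,cv2.COLOR_RGB2HSV)
m=((hsv[...,0]<4)|(hsv[...,0]>176))&(hsv[...,1]>180)&(hsv[...,2]>90)
n,l,s,c=cv2.connectedComponentsWithStats(m.astype(np.uint8))
for i in range(1,n):
    if s[i,4]>15: print('red',c[i],s[i,4],(ray('wrist',c[i],.107)*1000).round(1))
E
```

```text
t 9.3 tcp [ 476.8 -183.7  221.5] yaw_y 64.2 zdir [-0. -0. -1.] w 93.6 gf 0.0 F [-0.3 -1.  -0.8] q [-0.27  0.25  0.68  1.91 -0.18  1.05  1.6 ]
wrist cell 0.81 [ 473. -177.    0.] [319. 175.]
wrist cell 0.29 [541. 196.  10.] [611.  95.]
wrist stem_foot 0.94 [ 478. -188.   51.] [313. 188.]
wrist stem_foot 0.16 [ 620. -331.   77.] [261. 339.]
wrist mark 0.88 [555. -27.  -1.] [443. 180.]
wrist guard 0.88 [ 335. -232.    1.] [234.  97.]
wrist guard 0.71 [ 418. -331.   -0.] [201. 187.]
red [315.52071006 196.40828402] 169 [ 476.8 -183.9  107. ]
```

View pics/w2.png

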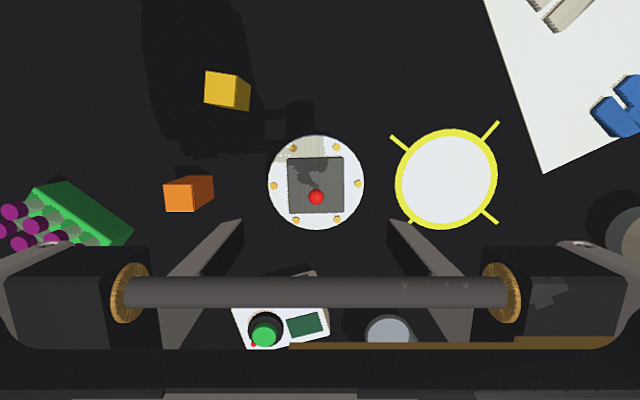

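The wrist view shows the orange guard standing at (188,193), the cell with its ball at (316,196), and the spot at (446,179). Next I fit the ring for an accurate spot centre while descending onto the square plate.

```bash
python3 - <<'E'
from h import *
for c in ('wrist','top'):
    im=snap(c); r=robot.regions_of(c,'mark')[0]['region']
    hsv=cv2.cvtColor(im,cv2.COLOR_RGB2HSV)
    r=cv2.dilate(r.astype(np.uint8),np.ones((9,9)))
    white=((hsv[...,1]<60)&(hsv[...,2]>150)&(r>0)).astype(np.uint8)
    k=max(cv2.findContours(white,0,2)[0],key=cv2.contourArea)
    W=np.array([ray(c,p[0],0)[:2]*1000 for p in k],np.float32)
    print(c,cv2.fitEllipse(W))
E
```

```text
wrist ((557.2498168945312, -23.037208557128906), (119.81867980957031, 120.06758117675781), 3.542135238647461)
top ((558.35986328125, -23.895780563354492), (118.26954650878906, 119.0495376586914), 99.91069793701172)
```

Call:
{"fn": "arm_command", "kwargs": {
  "steps": [
    [[0,0,-20],[0,0,0],94],
    [[0,0,-25],[0,0,0],94],
    [[0,0,-25],[0,0,0],90],
    [[0,0,-25],[0,0,0],84],
    [[0,0,-25],[0,0,0],82],
    [[0,0,-20],[0,0,0],82],
    [[0,0,-15],[0,0,0],82],
    [[0,0,-10],[0,0,0],82],
    [[0,0,0],[0,0,0],76],
    [[0,0,0],[0,0,0],70],
    [[0,0,0],[0,0,0],62],
    [[0,0,0],[0,0,0],60]
  ],
  "force": 25
}}

```text
time_s: 10.77
ee_pos: [0.4774, -0.1833, 0.0572]
tool_rot: [0.224, 0.975, -0.0, 0.001]
wrist_force: [-0.0, -1.8, -3.2]
grip_width: 0.72
grip_force: 24.9
```

Call:
{"fn": "arm_command", "kwargs": {
  "steps": [
    [[0,0,0],[0,0,0],60],
    [[0,0,0],[0,0,0],60],
    [[0,0,0],[0,0,0],60]
  ]
}}

```text
time_s: 11.02
ee_pos: [0.4774, -0.1833, 0.0571]
tool_rot: [0.224, 0.975, -0.0, 0.001]
wrist_force: [-2.4, -0.5, 8.3]
grip_width: 0.718
grip_force: 24.9
```

```bash
python3 - <<'E'
from h import *
st()
E
```

```text
t 11.0 tcp [ 477.4 -183.3   57.1] yaw_y 64.2 zdir [ 0.001 -0.    -1.   ] w 67.5 gf 24.9 F [-2.4 -0.5  8.3] q [-0.14  0.5   0.56  2.03 -0.39  0.71  1.78]
```

The plate is gripped at 67.5 mm. I slide the cell by (80,160) to the spot.

Call:
{"fn": "arm_command", "kwargs": {
  "steps": [
    [[2,4,0],[0,0,0],60],
    [[5,10,0],[0,0,0],60],
    [[6,12,0],[0,0,0],60],
    [[6,12,0],[0,0,0],60],
    [[6,12,0],[0,0,0],60],
    [[6,12,0],[0,0,0],60],
    [[6,12,0],[0,0,0],60],
    [[6,12,0],[0,0,0],60],
    [[6,12,0],[0,0,0],60],
    [[6,12,0],[0,0,0],60],
    [[6,12,0],[0,0,0],60],
    [[6,12,0],[0,0,0],60]
  ]
}}

```text
time_s: 12.02
ee_pos: [0.5443, -0.0501, 0.0572]
tool_rot: [0.224, 0.975, -0.001, 0.0]
wrist_force: [-4.9, -9.5, 9.2]
grip_width: 0.721
grip_force: 24.9
```

Call:
{"fn": "arm_command", "kwargs": {
  "steps": [
    [[6,12,0],[0,0,0],60],
    [[5,10,0],[0,0,0],60],
    [[2,4,0],[0,0,0],60],
    [[0,0,0],[0,0,0],60],
    [[0,0,0],[0,0,0],60]
  ]
}}

```text
time_s: 12.43
ee_pos: [0.5579, -0.0227, 0.0572]
tool_rot: [0.223, 0.975, 0.0, 0.001]
wrist_force: [1.5, 0.0, 3.8]
grip_width: 0.721
grip_force: 24.9
```

```bash
python3 - <<'E'
from h import *
st()
E
```

```text
t 12.4 tcp [557.9 -22.7  57.2] yaw_y 64.2 zdir [ 0.002  0.    -1.   ] w 67.8 gf 24.9 F [1.5 0.  3.8] q [-0.43  0.56  0.53  1.92 -0.4   0.77  1.45]
```

Call:
{"fn": "arm_command", "kwargs": {
  "steps": [
    [[0,0,0],[0,0,0],70],
    [[0,0,0],[0,0,0],78],
    [[0,0,0],[0,0,0],84],
    [[0,0,8],[0,0,0],84],
    [[0,0,20],[0,0,0],94],
    [[0,0,30],[0,0,0],94],
    [[0,0,35],[0,0,0],94],
    [[0,0,35],[0,0,0],94],
    [[0,0,35],[0,0,0],94],
    [[-5,10,30],[0,0,0],94],
    [[-8,20,30],[0,0,0],94],
    [[-8,25,20],[0,0,0],94]
  ]
}}

```text
time_s: 13.43
ee_pos: [0.536, 0.0307, 0.3028]
tool_rot: [0.225, 0.974, 0.0, 0.001]
wrist_force: [0.6, 1.3, 0.5]
grip_width: 1.002
grip_force: 0.0
```

Call:
{"fn": "arm_command", "kwargs": {
  "steps": [
    [[-8,30,0],[0,0,0],94],
    [[-8,30,0],[0,0,0],94],
    [[-8,30,0],[0,0,0],94],
    [[-8,30,0],[0,0,0],94],
    [[-8,25,0],[0,0,0],94],
    [[-8,20,0],[0,0,0],94],
    [[-4,10,0],[0,0,0],94],
    [[0,0,0],[0,0,0],94],
    [[0,0,0],[0,0,0],94]
  ]
}}

```text
time_s: 14.18
ee_pos: [0.4842, 0.2062, 0.2997]
tool_rot: [0.224, 0.975, -0.0, 0.0]
wrist_force: [-0.1, 0.2, -0.0]
grip_width: 1.001
grip_force: 0.0
```

```bash
cat >> h.py <<'E'
from scipy.optimize import minimize
def shape():
    t=np.linspace(-np.pi,np.pi,361); p=np.c_[38*np.cos(t),38*np.sin(t)]
    p[:,1]=np.clip(p[:,1],-31,31); p[:,0]=np.minimum(p[:,0],26)
    m=np.zeros((100,100),np.uint8); cv2.fillPoly(m,[np.int32(np.round(p+50))],1)
    m[44:57,44:]=0   # rows=y+50, cols=x+50
    return m
def disc(c,name,ztop,near=None,cls=None):
    """fit pose of disc by comparing network region rectified onto its top plane"""
    out=[]
    for r in robot.regions_of(c,cls or name):
        reg=r['region'].astype(np.uint8)
        ys,xs=np.nonzero(reg); 
        if len(xs)<50: continue
        c0=ray(c,(xs.mean(),ys.mean()),ztop)[:2]*1000
        if near is not None and np.hypot(*(c0-near))>60: continue
        g=np.mgrid[-60:61:1.5,-60:61:1.5].reshape(2,-1).T+c0
        uv=np.array([px(c,[a/1000,b/1000,ztop]) for a,b in g]) if len(g)<1 else proj(c,g,ztop)
        v=cv2.remap((reg*255).astype(np.float32),uv[:,0].astype(np.float32).reshape(-1,1),uv[:,1].astype(np.float32).reshape(-1,1),1).ravel()/255
        S=cv2.GaussianBlur(shape().astype(np.float32),(0,0),2)
        def cost(q):
            d=g-q[:2]; cs,sn=np.cos(q[2]),np.sin(q[2]); x=d@[cs,sn]; y=d@[-sn,cs]
            s=cv2.remap(S,(x+50).astype(np.float32).reshape(-1,1),(y+50).astype(np.float32).reshape(-1,1),1).ravel()
            return ((s-v)**2).sum()
        best=min((minimize(cost,[*c0,a],method='Nelder-Mead',options=dict(initial_simplex=[[*c0,a],[c0[0]+6,c0[1],a],[c0[0],c0[1]+6,a],[*c0,a+.3]])) for a in np.arange(0,6.28,.52)),key=lambda o:o.fun)
        print(c,name,'score',round(r['score'],2),'xy',best.x[:2].round(1),'yaw',np.degrees(best.x[2]).round(1)%360,'cost',round(best.fun))
def proj(c,g,z):
    K,T=P(c); q=(np.linalg.inv(T)@np.c_[g/1000,np.full(len(g),z),np.ones(len(g))].T)[:3]
    u=K@np.array([q[0],-q[1],-q[2]]); return (u[:2]/u[2]).T
def ball(c,z=.107):
    im=robot.capture(c); hsv=cv2.cvtColor(im,cv2.COLOR_RGB2HSV)
    m=((hsv[...,0]<4)|(hsv[...,0]>176))&(hsv[...,1]>180)&(hsv[...,2]>90)
    n,l,s,k=cv2.connectedComponentsWithStats(m.astype(np.uint8))
    for i in range(1,n):
        if s[i,4]>8: print('ball',c,k[i].round(1),s[i,4],(ray(c,k[i],z)*1000).round(1))
E
python3 - <<'E'
from h import *
st(); snap('wrist','w3')
for n in 'brass steel blue purple'.split(): disc('wrist',n+'_disc',.013)
places('wrist',[n+s for n in 'brass steel blue purple'.split() for s in('_disc','_disc_mouth')])
ball('wrist'); ball('top'); ball('scene'); places('top',['cell'])
E
```

```text
t 14.2 tcp [484.2 206.2 299.7] yaw_y 64.2 zdir [ 0. -0. -1.] w 94.1 gf 0.0 F [-0.1  0.2 -0. ] q [-0.94  0.18  0.55  1.77 -0.1   1.22  0.76]
wrist brass_disc score 0.88 xy [522.9 305.2] yaw 38.19999999999999 cost 38
wrist brass_disc score 0.2 xy [584.1  41.8] yaw 318.4 cost 754
wrist steel_disc score 0.58 xy [406.5 169.4] yaw 292.2 cost 41
wrist blue_disc score 0.98 xy [675.4 331. ] yaw 313.3 cost 523
wrist blue_disc score 0.85 xy [562.1 210. ] yaw 201.4 cost 51
wrist purple_disc score 0.95 xy [394. 281.] yaw 298.2 cost 45
wrist brass_disc 0.97 [527. 312.   6.] [386. 167.]
wrist brass_disc_mouth 0.74 [460. 233.   3.] [324. 151.]
wrist brass_disc_mouth 0.71 [545. 320.   8.] [395. 175.]
wrist steel_disc 0.58 [402. 166.   4.] [270. 136.]
wrist steel_disc_mouth 0.87 [417. 144.   8.] [261. 151.]
wrist blue_disc 0.91 [676. 328.  -3.] [426. 239.]
wrist blue_disc 0.82 [563. 207.  -1.] [336. 213.]
wrist blue_disc_mouth 0.82 [696. 311.   3.] [422. 254.]
wrist blue_disc_mouth 0.6 [539. 197.   8.] [324. 204.]
wrist purple_disc 0.73 [394. 280.   4.] [333.  98.]
wrist purple_disc_mouth 0.95 [408. 258.   6.] [324. 113.]
wrist purple_disc_mouth 0.64 [395. 279.   5.] [332.  99.]
ball top [295.5 191. ] 16 [559.  -22.6 107. ]
ball scene [337.3 179.3] 26 [556.3 -20.5 107. ]
top cell 0.66 [556. -26.  -4.] [298. 200.]
```

View pics/w3.png

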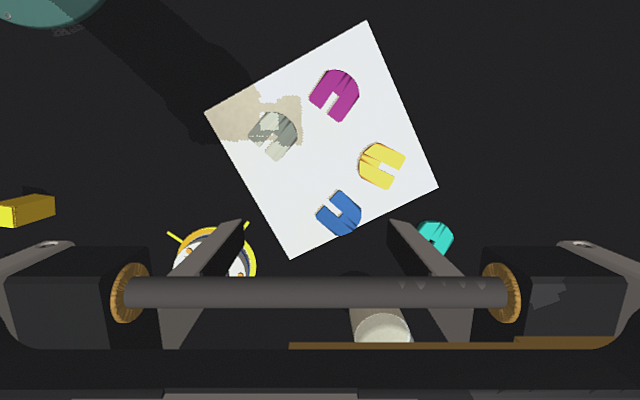

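The wrist view shows the discs: purple (334,95), steel (272,135), brass (381,165) and blue (339,212). Blue has been knocked about 3 cm, and teal is at (436,237). I stack in the order steel, brass, purple, blue, which keeps neighbours about 100° apart without turning them. Steel goes first.

Call:
{"fn": "arm_command", "kwargs": {
  "steps": [
    [[-8,-4,-10],[0,0,-0.08],94],
    [[-8,-4,-10],[0,0,-0.08],94],
    [[-9,-4,-15],[0,0,-0.08],94],
    [[-9,-4,-15],[0,0,-0.08],94],
    [[-9,-4,-20],[0,0,-0.08],94],
    [[-9,-4,-20],[0,0,-0.08],94],
    [[-9,-4,-20],[0,0,-0.08],94],
    [[-9,-4,-15],[0,0,-0.08],94],
    [[-9,-4,-5],[0,0,-0.08],94],
    [[0,-2,0],[0,0,-0.015],94],
    [[0,0,0],[0,0,0],94],
    [[0,0,0],[0,0,0],94]
  ]
}}

```text
time_s: 16.03
ee_pos: [0.4058, 0.1693, 0.1701]
tool_rot: [0.558, 0.83, 0.001, 0.0]
wrist_force: [-0.0, 0.0, -0.1]
grip_width: 1.001
grip_force: 0.0
```

```bash
python3 - <<'E'
from h import *
st(); snap('wrist','w4')
disc('wrist','steel_disc',.013)
places('wrist',['steel_disc','steel_disc_mouth'])
E
```

```text
t 16.0 tcp [405.8 169.3 170.1] yaw_y 22.2 zdir [ 0.001  0.001 -1.   ] w 94.1 gf 0.0 F [-0.   0.  -0.1] q [-1.02  0.16  0.61  2.12 -0.12  0.9   0.04]
wrist steel_disc score 0.75 xy [405.5 169.6] yaw 292.7 cost 52
wrist steel_disc 0.85 [403. 168.   5.] [312. 186.]
wrist steel_disc_mouth 0.7 [414. 142.   7.] [313. 210.]
```

View pics/w4.png

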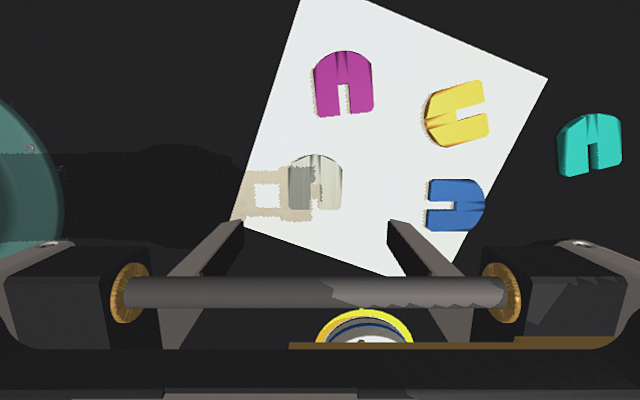

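The wrist view shows steel centred between the fingers at (315,183), which matches the fit. I descend and grip.

Call:
{"fn": "arm_command", "kwargs": {
  "steps": [
    [[0,0,-15],[0,0,0],94],
    [[0,0,-25],[0,0,0],94],
    [[0,0,-25],[0,0,0],94],
    [[0,0,-25],[0,0,0],94],
    [[0,0,-25],[0,0,0],94],
    [[0,0,-20],[0,0,0],94],
    [[0,0,-12],[0,0,0],90],
    [[0,0,-5],[0,0,0],84],
    [[0,0,-2],[0,0,0],76],
    [[0,0,0],[0,0,0],68],
    [[0,0,0],[0,0,0],60],
    [[0,0,0],[0,0,0],55]
  ]
}}

```text
time_s: 17.23
ee_pos: [0.4055, 0.1693, 0.0162]
tool_rot: [0.559, 0.829, 0.001, 0.0]
wrist_force: [-0.0, -0.6, 1.2]
grip_width: 0.654
grip_force: 25.0
```

Call:
{"fn": "arm_command", "kwargs": {
  "steps": [
    [[0,0,0],[0,0,0],55],
    [[0,0,0],[0,0,0],55],
    [[0,0,0],[0,0,0],55],
    [[0,0,0],[0,0,0],55]
  ],
  "force": 30
}}

```text
time_s: 17.57
ee_pos: [0.4055, 0.1693, 0.0162]
tool_rot: [0.559, 0.829, 0.001, 0.0]
wrist_force: [-0.9, 0.1, 8.4]
grip_width: 0.655
grip_force: 30.0
```

```bash
python3 - <<'E'
from h import *
st()
E
```

```text
t 17.6 tcp [405.5 169.3  16.2] yaw_y 22.1 zdir [ 0.001  0.001 -1.   ] w 61.6 gf 30.0 F [-0.9  0.1  8.4] q [-0.86  0.46  0.46  2.21 -0.4   0.54  0.29]
```

Call:
{"fn": "arm_command", "kwargs": {
  "steps": [
    [[0,0,8],[0,0,0],55],
    [[0,0,20],[0,0,0],55],
    [[0,0,20],[0,0,0],55],
    [[7,-7,6],[0,0,0],55],
    [[15,-15,0],[0,0,0],55],
    [[18,-18,0],[0,0,0],55],
    [[20,-20,0],[0,0,0],55],
    [[20,-20,0],[0,0,0],55],
    [[20,-20,0],[0,0,0],55],
    [[15,-15,0],[0,0,0],55],
    [[8,-9,0],[0,0,0],55],
    [[3,-3,0],[0,0,0],55]
  ]
}}

```text
time_s: 18.57
ee_pos: [0.5319, 0.0398, 0.0694]
tool_rot: [0.56, 0.829, -0.0, 0.0]
wrist_force: [-0.2, 0.6, -2.1]
grip_width: 0.657
grip_force: 30.0
```

Call:
{"fn": "arm_command", "kwargs": {
  "steps": [
    [[0,0,0],[0,0,0],55],
    [[0,0,0],[0,0,0],55]
  ]
}}

```text
time_s: 18.73
ee_pos: [0.5303, 0.0427, 0.0692]
tool_rot: [0.558, 0.83, -0.0, -0.0]
wrist_force: [-0.2, 0.3, -2.7]
grip_width: 0.655
grip_force: 30.0
```

```bash
python3 - <<'E'
from h import *
st(); snap('wrist','w5'); ball('wrist'); ball('top'); ball('scene'); places('wrist',['steel_disc','steel_disc_mouth','stem_foot']);disc('wrist','steel_disc',.067)
E
```

```text
t 18.7 tcp [530.3  42.7  69.2] yaw_y 22.1 zdir [-0.001  0.    -1.   ] w 61.6 gf 30.0 F [-0.2  0.3 -2.7] q [-0.57  0.5   0.54  1.98 -0.37  0.76  0.57]
ball top [295.5 191.1] 15 [558.6 -22.7 107. ]
ball scene [337.3 179. ] 26 [555.5 -19.3 107. ]
wrist steel_disc 0.56 [530.  41.  56.] [313. 232.]
wrist steel_disc_mouth 0.96 [544.  17.  59.] [318. 272.]
wrist stem_foot 0.93 [558. -25.  52.] [314. 321.]
wrist steel_disc score 0.64 xy [531.1  42.9] yaw 291.8 cost 58
```

View pics/w5.png

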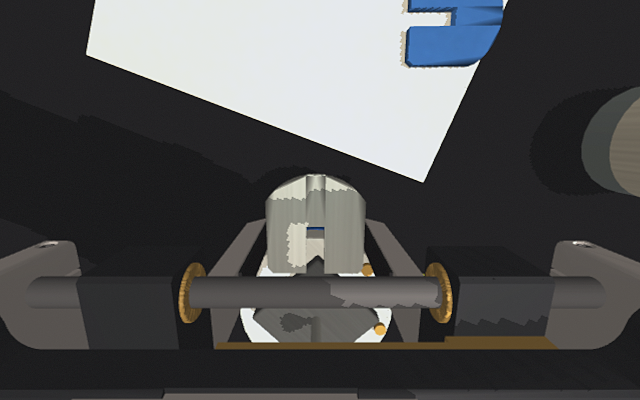

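In hand the steel disc's slot at (316,245) faces the stem, within about 1 mm laterally. I insert it along the slot.

Call:
{"fn": "arm_command", "kwargs": {
  "steps": [
    [[2,-4,0],[0,0,0],55],
    [[4,-9,0],[0,0,0],55],
    [[4,-9,0],[0,0,0],55],
    [[4,-9,0],[0,0,0],55],
    [[4,-9,0],[0,0,0],55],
    [[4,-9,0],[0,0,0],55],
    [[3,-8,0],[0,0,0],55],
    [[2,-5,0],[0,0,0],55],
    [[1,-3,0],[0,0,0],55],
    [[0,0,0],[0,0,0],55],
    [[0,0,0],[0,0,0],55]
  ]
}}

```text
time_s: 20.05
ee_pos: [0.5589, -0.0229, 0.0693]
tool_rot: [0.559, 0.829, -0.0, -0.0]
wrist_force: [0.0, -0.1, -3.0]
grip_width: 0.654
grip_force: 30.0
```

```bash
python3 - <<'E'
from h import *
st(); ball('top'); ball('scene'); places('top',['cell'])
E
```

```text
t 20.1 tcp [558.9 -22.9  69.3] yaw_y 22.1 zdir [-0.  0. -1.] w 61.5 gf 30.0 F [ 0.  -0.1 -3. ] q [-0.43  0.54  0.54  1.91 -0.38  0.79  0.7 ]
ball scene [337.3 179.3] 26 [556.3 -20.2 107. ]
top cell 0.75 [394. 277.   3.] [203. 246.]
top cell 0.62 [557. -25.  -3.] [298. 200.]
top cell 0.48 [520. 305.   2.] [197. 207.]
```

Call:
{"fn": "arm_command", "kwargs": {
  "steps": [
    [[0,0,-2],[0,0,0],55],
    [[0,0,-2],[0,0,0],55],
    [[0,0,0],[0,0,0],55],
    [[0,0,0],[0,0,0],65],
    [[0,0,0],[0,0,0],75],
    [[0,0,0],[0,0,0],85],
    [[0,0,0],[0,0,0],85],
    [[0,0,10],[0,0,0],85],
    [[0,0,25],[0,0,0],85],
    [[0,0,30],[0,0,0],94],
    [[0,0,30],[0,0,0],94],
    [[0,5,15],[0,0,-0.05],94]
  ]
}}

```text
time_s: 21.2
ee_pos: [0.56, -0.0194, 0.1795]
tool_rot: [0.58, 0.815, 0.001, 0.001]
wrist_force: [0.2, -0.4, 0.8]
grip_width: 1.003
grip_force: 0.0
```

Call:
{"fn": "arm_command", "kwargs": {
  "steps": [
    [[-3,20,0],[0,0,-0.1],94],
    [[-3,30,0],[0,0,-0.11],94],
    [[-3,30,0],[0,0,-0.11],94],
    [[-3,30,0],[0,0,-0.11],94],
    [[-3,30,0],[0,0,-0.11],94],
    [[-3,30,0],[0,0,-0.11],94],
    [[-3,30,0],[0,0,-0.11],94],
    [[-3,30,0],[0,0,-0.11],94],
    [[-3,30,0],[0,0,-0.11],94],
    [[-3,30,0],[0,0,-0.11],94],
    [[-3,23,0],[0,0,-0.11],94],
    [[-3,10,0],[0,0,-0.04],94]
  ]
}}

```text
time_s: 22.2
ee_pos: [0.5221, 0.3088, 0.1758]
tool_rot: [0.946, 0.325, -0.0, -0.0]
wrist_force: [0.1, 0.1, 0.9]
grip_width: 1.006
grip_force: 0.0
```

Call:
{"fn": "arm_command", "kwargs": {
  "steps": [
    [[0,0,0],[0,0,0],94],
    [[0,0,0],[0,0,0],94]
  ]
}}

```text
time_s: 22.37
ee_pos: [0.5229, 0.3049, 0.1758]
tool_rot: [0.945, 0.328, 0.0, 0.0]
wrist_force: [-0.3, -0.3, 0.1]
grip_width: 1.006
grip_force: 0.0
```

```bash
python3 - <<'E'
from h import *
st(); snap('wrist'); disc('wrist','brass_disc',.013); places('wrist',['brass_disc'])
snap('scene','s6'); ball('top'); ball('scene'); disc('top','steel_disc',.062,near=(558,-23)); places('top',['cell'])
im=cv2.imread('pics/s6.png'); cv2.imwrite('pics/s6c.png',cv2.resize(im[140:290,230:450],(660,450),interpolation=cv2.INTER_CUBIC))
E
```

```text
t 22.4 tcp [522.9 304.9 175.8] yaw_y -51.7 zdir [ 0. -0. -1.] w 94.5 gf 0.0 F [-0.3 -0.3  0.1] q [-1.18  0.55  0.83  1.73 -0.45  1.07 -1.1 ]
wrist brass_disc score 0.58 xy [523.4 304.3] yaw 38.3 cost 52
wrist brass_disc 0.63 [528. 312.   7.] [312. 179.]
wrist brass_disc 0.19 [545. 319.   8.] [315. 164.]
ball top [295.9 191.3] 9 [558.  -23.9 107. ]
ball scene [337.3 179.3] 26 [556.3 -20.5 107. ]
top steel_disc score 0.62 xy [558.9 -22.2] yaw 292.2 cost 86
top cell 0.91 [557. -26.  -3.] [298. 200.]
top cell 0.17 [ 392. -493.   -2.] [440. 253.]
```

View pics/s6c.png

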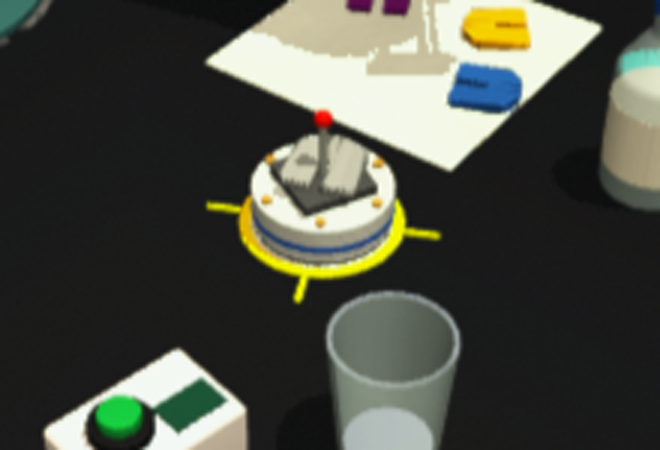

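The crop shows steel flat on the plate at (325,165) with the stem in its slot, and the cell centred in the ring. I descend on brass next.

Call:
{"fn": "arm_command", "kwargs": {
  "steps": [
    [[0,0,-15],[0,0,0],94],
    [[0,0,-25],[0,0,0],94],
    [[0,0,-25],[0,0,0],94],
    [[0,0,-25],[0,0,0],94],
    [[0,0,-25],[0,0,0],94],
    [[0,0,-25],[0,0,0],94],
    [[0,0,-13],[0,0,0],90],
    [[0,0,-5],[0,0,0],84],
    [[0,0,-2],[0,0,0],76],
    [[0,0,0],[0,0,0],68],
    [[0,0,0],[0,0,0],60],
    [[0,0,0],[0,0,0],55]
  ]
}}

```text
time_s: 23.77
ee_pos: [0.5235, 0.3055, 0.0166]
tool_rot: [0.945, 0.327, 0.001, -0.0]
wrist_force: [1.3, -1.7, 4.7]
grip_width: 0.658
grip_force: 30.0
```

Call:
{"fn": "arm_command", "kwargs": {
  "steps": [
    [[0,0,0],[0,0,0],55],
    [[0,0,0],[0,0,0],55],
    [[0,0,0],[0,0,0],55],
    [[0,0,0],[0,0,0],55]
  ]
}}

```text
time_s: 24.1
ee_pos: [0.5236, 0.3055, 0.0166]
tool_rot: [0.945, 0.327, 0.001, -0.0]
wrist_force: [-1.5, 0.1, 7.8]
grip_width: 0.651
grip_force: 30.0
```

Call:
{"fn": "arm_command", "kwargs": {
  "steps": [
    [[0,0,8],[0,0,0],55],
    [[0,0,20],[0,0,0],55],
    [[0,0,22],[0,0,0],55],
    [[-3,-10,14],[0,0,0],55],
    [[-5,-24,0],[0,0,0],55],
    [[-5,-26,0],[0,0,0],55],
    [[-6,-28,0],[0,0,0],55],
    [[-6,-28,0],[0,0,0],55],
    [[-6,-28,0],[0,0,0],55],
    [[-6,-28,0],[0,0,0],55],
    [[-6,-28,0],[0,0,0],55],
    [[0,-28,0],[0,0,0],55]
  ]
}}

```text
time_s: 25.1
ee_pos: [0.4788, 0.0759, 0.08]
tool_rot: [0.945, 0.327, -0.0, -0.001]
wrist_force: [1.4, -0.3, -2.7]
grip_width: 0.653
grip_force: 30.0
```

Call:
{"fn": "arm_command", "kwargs": {
  "steps": [
    [[0,-28,0],[0,0,0],55],
    [[0,-28,0],[0,0,0],55],
    [[0,-28,0],[0,0,0],55],
    [[0,-28,0],[0,0,0],55],
    [[5,-22,0],[0,0,0],55],
    [[8,-9,0],[0,0,0],55],
    [[8,-2,0],[0,0,0],55],
    [[0,0,0],[0,0,0],55],
    [[0,0,0],[0,0,0],55]
  ]
}}

```text
time_s: 25.85
ee_pos: [0.5012, -0.0673, 0.0795]
tool_rot: [0.945, 0.327, -0.0, -0.0]
wrist_force: [0.0, -0.4, -3.0]
grip_width: 0.657
grip_force: 30.0
```

```bash
python3 - <<'E'
from h import *
st(); snap('wrist'); places('wrist',['brass_disc','brass_disc_mouth','stem_foot']);disc('wrist','brass_disc',.077); ball('scene'); ball('top')
E
```

```text
t 25.9 tcp [501.2 -67.3  79.5] yaw_y -51.8 zdir [-0.  0. -1.] w 61.8 gf 30.0 F [ 0.  -0.4 -3. ] q [-0.56  0.51  0.79  2.04 -0.51  0.79 -0.37]
wrist brass_disc 0.86 [504. -66.  71.] [316. 228.]
wrist brass_disc_mouth 0.87 [522. -52.  69.] [317. 194.]
wrist stem_foot 0.77 [558. -24.  55.] [317. 121.]
wrist brass_disc score 0.96 xy [504.1 -65.6] yaw 38.10000000000002 cost 165
ball scene [337.2 179.2] 25 [556.  -20.2 107. ]
```

Call:
{"fn": "arm_command", "kwargs": {
  "steps": [
    [[3,2,0],[0,0,0],55],
    [[8,6,0],[0,0,0],55],
    [[8,6,0],[0,0,0],55],
    [[8,7,0],[0,0,0],55],
    [[8,6,0],[0,0,0],55],
    [[8,7,0],[0,0,0],55],
    [[7,5,0],[0,0,0],55],
    [[4,3,0],[0,0,0],55],
    [[2,2,0],[0,0,0],55],
    [[0,0,0],[0,0,0],55],
    [[0,0,0],[0,0,0],55]
  ]
}}

```text
time_s: 27.12
ee_pos: [0.5568, -0.0243, 0.0794]
tool_rot: [0.945, 0.327, -0.0, 0.0]
wrist_force: [-0.4, -0.2, -3.0]
grip_width: 0.652
grip_force: 30.0
```

```bash
python3 - <<'E'
from h import *
st(); ball('scene'); places('top',['cell'])
E
```

```text
t 27.1 tcp [556.8 -24.3  79.4] yaw_y -51.9 zdir [-0. -0. -1.] w 61.3 gf 30.0 F [-0.4 -0.2 -3. ] q [-0.6   0.59  0.76  1.91 -0.54  0.85 -0.45]
```

Call:
{"fn": "arm_command", "kwargs": {
  "steps": [
    [[0,0,-2],[0,0,0],55],
    [[0,0,-1.5],[0,0,0],55],
    [[0,0,0],[0,0,0],55],
    [[0,0,0],[0,0,0],65],
    [[0,0,0],[0,0,0],75],
    [[0,0,0],[0,0,0],85],
    [[0,0,0],[0,0,0],85],
    [[0,0,10],[0,0,0],85],
    [[0,0,25],[0,0,0],85],
    [[0,0,30],[0,0,0],94],
    [[0,0,30],[0,0,0],94],
    [[0,0,8],[0,0,0.06],94]
  ]
}}

```text
time_s: 28.22
ee_pos: [0.5585, -0.0247, 0.1835]
tool_rot: [0.935, 0.354, 0.002, 0.001]
wrist_force: [0.0, 0.1, 0.9]
grip_width: 0.998
grip_force: 0.0
```

Call:
{"fn": "arm_command", "kwargs": {
  "steps": [
    [[-6,12,0],[0,0,0.11],94],
    [[-12,22,0],[0,0,0.11],94],
    [[-15,28,0],[0,0,0.11],94],
    [[-15,28,0],[0,0,0.11],94],
    [[-15,28,0],[0,0,0.11],94],
    [[-15,28,0],[0,0,0.11],94],
    [[-15,28,0],[0,0,0.11],94],
    [[-15,28,0],[0,0,0.11],94],
    [[-15,28,0],[0,0,0.11],94],
    [[-15,28,0],[0,0,0.11],94],
    [[-15,26,0],[0,0,0.11],94],
    [[-10,21,0],[0,0,0.11],94]
  ]
}}

```text
time_s: 29.22
ee_pos: [0.3927, 0.2827, 0.1797]
tool_rot: [0.518, 0.855, 0.0, -0.0]
wrist_force: [0.3, -1.3, 0.8]
grip_width: 1.0
grip_force: 0.0
```

Call:
{"fn": "arm_command", "kwargs": {
  "steps": [
    [[0,0,0],[0,0,0.015],94],
    [[0,0,0],[0,0,0],94],
    [[0,0,0],[0,0,0],94]
  ]
}}

```text
time_s: 29.47
ee_pos: [0.3946, 0.2801, 0.1794]
tool_rot: [0.516, 0.857, 0.0, 0.0]
wrist_force: [0.8, -0.3, 0.2]
grip_width: 1.001
grip_force: 0.0
```

```bash
python3 - <<'E'
from h import *
st(); snap('wrist'); disc('wrist','purple_disc',.013); places('wrist',['purple_disc'])
ball('top'); ball('scene'); disc('top','brass_disc',.072,near=(558,-23)); places('top',['cell'])
E
```

```text
t 29.5 tcp [394.6 280.1 179.4] yaw_y 27.9 zdir [ 0. -0. -1.] w 94.1 gf 0.0 F [ 0.8 -0.3  0.2] q [-1.13  0.23  0.51  2.01 -0.14  0.94 -0.06]
wrist purple_disc score 0.61 xy [393.8 281.1] yaw 298.2 cost 48
wrist purple_disc 0.67 [395. 277.   6.] [314. 188.]
ball scene [337.3 179.4] 27 [556.5 -20.8 107. ]
top brass_disc score 0.65 xy [557.  -24.2] yaw 37.2 cost 96
top cell 0.86 [556. -29.  -2.] [299. 200.]
```

Brass is home. I descend on purple.

Call:
{"fn": "arm_command", "kwargs": {
  "steps": [
    [[0,0,-15],[0,0,0],94],
    [[0,0,-25],[0,0,0],94],
    [[0,0,-25],[0,0,0],94],
    [[0,0,-25],[0,0,0],94],
    [[0,0,-25],[0,0,0],94],
    [[0,0,-25],[0,0,0],94],
    [[-1,1,-16],[0,0,0],90],
    [[0,0,-5],[0,0,0],84],
    [[0,0,-2],[0,0,0],76],
    [[0,0,0],[0,0,0],68],
    [[0,0,0],[0,0,0],60],
    [[0,0,0],[0,0,0],55]
  ]
}}

```text
time_s: 30.82
ee_pos: [0.3935, 0.2823, 0.0169]
tool_rot: [0.514, 0.857, 0.001, 0.0]
wrist_force: [0.0, -0.6, 1.7]
grip_width: 0.654
grip_force: 30.0
```

Call:
{"fn": "arm_command", "kwargs": {
  "steps": [
    [[0,0,0],[0,0,0],55],
    [[0,0,0],[0,0,0],55],
    [[0,0,0],[0,0,0],55],
    [[0,0,0],[0,0,0],55]
  ]
}}

```text
time_s: 31.15
ee_pos: [0.3935, 0.2824, 0.0169]
tool_rot: [0.515, 0.857, 0.001, 0.0]
wrist_force: [-0.7, -2.4, 9.0]
grip_width: 0.65
grip_force: 30.0
```

Call:
{"fn": "arm_command", "kwargs": {
  "steps": [
    [[0,0,8],[0,0,0],55],
    [[0,0,25],[0,0,0],55],
    [[0,0,28],[0,0,0],55],
    [[6,-10,12],[0,0,0],55],
    [[12,-22,0],[0,0,0],55],
    [[15,-28,0],[0,0,0],55],
    [[15,-28,0],[0,0,0],55],
    [[15,-28,0],[0,0,0],55],
    [[15,-28,0],[0,0,0],55],
    [[15,-28,0],[0,0,0],55],
    [[15,-28,0],[0,0,0],55],
    [[13,-24,0],[0,0,0],55]
  ]
}}

```text
time_s: 32.15
ee_pos: [0.5148, 0.0559, 0.0898]
tool_rot: [0.515, 0.857, 0.0, 0.0]
wrist_force: [-0.1, -0.6, -2.2]
grip_width: 0.656
grip_force: 30.0
```

Call:
{"fn": "arm_command", "kwargs": {
  "steps": [
    [[7,-13,0],[0,0,0],55],
    [[3,-5,0],[0,0,0],55],
    [[0,0,0],[0,0,0],55],
    [[0,0,0],[0,0,0],55]
  ]
}}

```text
time_s: 32.48
ee_pos: [0.5237, 0.0407, 0.0892]
tool_rot: [0.514, 0.858, 0.0, -0.0]
wrist_force: [-0.6, 0.9, -2.8]
grip_width: 0.653
grip_force: 30.0
```

```bash
python3 - <<'E'
from h import *
st(); snap('wrist'); places('wrist',['purple_disc','purple_disc_mouth','stem_foot']);disc('wrist','purple_disc',.086); ball('scene'); ball('top')
E
```

```text
t 32.5 tcp [523.7  40.7  89.2] yaw_y 28.1 zdir [-0.  0. -1.] w 61.4 gf 30.0 F [-0.6  0.9 -2.8] q [-0.55  0.45  0.52  1.98 -0.31  0.79  0.63]
wrist purple_disc 0.63 [529.  40.  79.] [321. 237.]
wrist purple_disc_mouth 0.67 [534.  20.  80.] [313. 265.]
wrist stem_foot 0.67 [556. -27.  53.] [311. 309.]
wrist purple_disc score 0.31 xy [673.  164.7] yaw 13.2 cost 524
ball scene [337.3 179.2] 29 [556. -20. 107.]
```

Call:
{"fn": "arm_command", "kwargs": {
  "steps": [
    [[2,-4,0],[0,0,0],55],
    [[5,-9,0],[0,0,0],55],
    [[5,-9,0],[0,0,0],55],
    [[5,-9,0],[0,0,0],55],
    [[5,-9,0],[0,0,0],55],
    [[4,-9,0],[0,0,0],55],
    [[4,-7,0],[0,0,0],55],
    [[2,-4,0],[0,0,0],55],
    [[1.5,-2.5,0],[0,0,0],55],
    [[0,0,0],[0,0,0],55],
    [[0,0,0],[0,0,0],55]
  ]
}}

```text
time_s: 33.75
ee_pos: [0.5574, -0.0223, 0.0888]
tool_rot: [0.514, 0.858, -0.0, -0.0]
wrist_force: [0.1, -0.1, -2.8]
grip_width: 0.652
grip_force: 30.0
```

```bash
python3 - <<'E'
from h import *
st(); ball('scene')
E
```

```text
t 33.8 tcp [557.4 -22.3  88.8] yaw_y 28.1 zdir [-0.  0. -1.] w 61.2 gf 30.0 F [ 0.1 -0.1 -2.8] q [-0.42  0.5   0.51  1.9  -0.33  0.82  0.76]
ball scene [337.2 179.1] 23 [555.6 -19.8 107. ]
```

Call:
{"fn": "arm_command", "kwargs": {
  "steps": [
    [[0,0,-1.5],[0,0,0],55],
    [[0,0,-1],[0,0,0],55],
    [[0,0,0],[0,0,0],55],
    [[0,0,0],[0,0,0],65],
    [[0,0,0],[0,0,0],75],
    [[0,0,0],[0,0,0],85],
    [[0,0,0],[0,0,0],85],
    [[0,0,10],[0,0,0],85],
    [[0,0,25],[0,0,0],85],
    [[0,0,30],[0,0,0],94],
    [[0,0,30],[0,0,0],94],
    [[0,5,0],[0,0,0.11],94]
  ]
}}

```text
time_s: 34.8
ee_pos: [0.5597, -0.0188, 0.1873]
tool_rot: [0.468, 0.884, 0.002, 0.003]
wrist_force: [-0.2, 0.2, 1.0]
grip_width: 1.001
grip_force: 0.0
```

Call:
{"fn": "arm_command", "kwargs": {
  "steps": [
    [[0,15,0],[0,0,0.11],94],
    [[0,20,0],[0,0,0.11],94],
    [[0,20,0],[0,0,0.11],94],
    [[0,20,0],[0,0,0.11],94],
    [[0,20,0],[0,0,0.11],94],
    [[0,20,0],[0,0,0.11],94],
    [[1,20,0],[0,0,0.11],94],
    [[1,20,0],[0,0,0.11],94],
    [[1,20,0],[0,0,0.11],94],
    [[1,20,0],[0,0,0.11],94],
    [[0,20,0],[0,0,0.11],94],
    [[0,12,0],[0,0,0.11],94]
  ]
}}

```text
time_s: 35.8
ee_pos: [0.5614, 0.2116, 0.1823]
tool_rot: [-0.177, 0.984, 0.0, 0.0]
wrist_force: [0.3, 0.8, 0.4]
grip_width: 0.999
grip_force: 0.0
```

Call:
{"fn": "arm_command", "kwargs": {
  "steps": [
    [[0,0,0],[0,0,0.02],94],
    [[0,0,0],[0,0,0],94],
    [[0,0,0],[0,0,0],94]
  ]
}}

```text
time_s: 36.05
ee_pos: [0.5618, 0.2082, 0.1818]
tool_rot: [-0.181, 0.983, -0.0, 0.0]
wrist_force: [0.6, 0.4, -0.3]
grip_width: 0.998
grip_force: 0.0
```

```bash
python3 - <<'E'
from h import *
st(); snap('wrist','w7'); disc('wrist','blue_disc',.013); places('wrist',['blue_disc'])
ball('top'); ball('scene'); disc('top','purple_disc',.082,near=(558,-23)); places('top',['cell'])
E
```

```text
t 36.0 tcp [561.8 208.2 181.8] yaw_y 110.9 zdir [ 0.    -0.001 -1.   ] w 93.9 gf 0.0 F [ 0.6  0.4 -0.3] q [-0.56  0.41  0.2   1.72 -0.09  1.02  1.61]
wrist blue_disc score 0.61 xy [677.7 333.9] yaw 136.7 cost 929
wrist blue_disc score 0.56 xy [561.6 210.5] yaw 203.0 cost 45
wrist blue_disc score 0.4 xy [568.3 -62.4] yaw 293.3 cost 921
wrist blue_disc 0.78 [566. 208.   0.] [314. 188.]
wrist blue_disc 0.74 [676. 329.   0.] [368. 294.]
ball scene [337.4 179. ] 25 [555.7 -19.2 107. ]
top purple_disc score 0.6 xy [557.7 -22.7] yaw 297.7 cost 61
top cell 0.82 [558. -26.  -2.] [298. 199.]
```

View pics/w7.png

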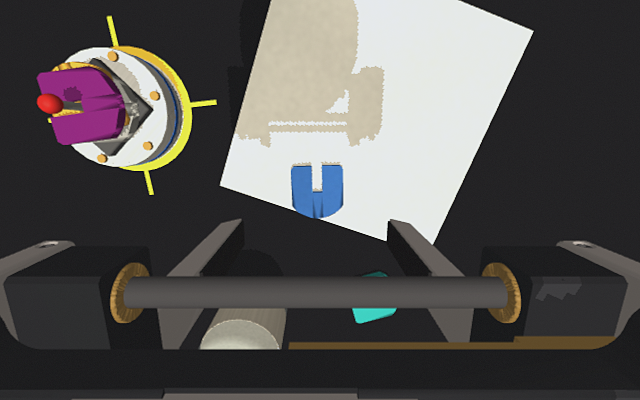

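The wrist view shows purple flat on the stack at (82,103), and blue at (317,190) square between the fingers. I descend on blue.

Call:
{"fn": "arm_command", "kwargs": {
  "steps": [
    [[0,1,-15],[0,0,0],94],
    [[0,1,-25],[0,0,0.01],94],
    [[0,0,-25],[0,0,0.01],94],
    [[0,0,-25],[0,0,0],94],
    [[0,0,-25],[0,0,0],94],
    [[0,0,-25],[0,0,0],94],
    [[0,0,-18],[0,0,0],90],
    [[0,0,-5],[0,0,0],84],
    [[0,0,-2],[0,0,0],76],
    [[0,0,0],[0,0,0],68],
    [[0,0,0],[0,0,0],60],
    [[0,0,0],[0,0,0],55]
  ]
}}

```text
time_s: 37.4
ee_pos: [0.5623, 0.2117, 0.0177]
tool_rot: [-0.193, 0.981, 0.0, 0.001]
wrist_force: [0.4, -0.1, 2.8]
grip_width: 0.654
grip_force: 30.0
```

Call:
{"fn": "arm_command", "kwargs": {
  "steps": [
    [[0,0,0],[0,0,0],55],
    [[0,0,0],[0,0,0],55],
    [[0,0,0],[0,0,0],55],
    [[0,0,0],[0,0,0],55]
  ]
}}

```text
time_s: 37.73
ee_pos: [0.5623, 0.2117, 0.0176]
tool_rot: [-0.193, 0.981, 0.0, 0.001]
wrist_force: [-1.0, -1.2, 8.0]
grip_width: 0.655
grip_force: 30.0
```

```bash
python3 - <<'E'
from h import *
st()
E
```

```text
t 37.7 tcp [562.3 211.7  17.6] yaw_y 112.3 zdir [ 0.002  0.001 -1.   ] w 61.5 gf 30.0 F [-1.  -1.2  8. ] q [-0.53  0.63  0.16  1.81 -0.14  0.71  1.67]
```

Call:
{"fn": "arm_command", "kwargs": {
  "steps": [
    [[0,0,8],[0,0,0],55],
    [[0,0,25],[0,0,0],55],
    [[0,0,28],[0,0,0],55],
    [[0,-8,20],[0,0,0],55],
    [[2,-20,1],[0,0,0],55],
    [[4,-25,0],[0,0,0],55],
    [[6,-25,0],[0,0,0],55],
    [[10,-25,0],[0,0,0],55],
    [[10,-25,0],[0,0,0],55],
    [[10,-25,0],[0,0,0],55],
    [[10,-24,0],[0,0,0],55],
    [[7,-17,0],[0,0,0],55]
  ]
}}

```text
time_s: 38.73
ee_pos: [0.6211, 0.0148, 0.0993]
tool_rot: [-0.193, 0.981, -0.0, 0.0]
wrist_force: [-0.0, -0.5, -2.9]
grip_width: 0.654
grip_force: 30.0
```

Call:
{"fn": "arm_command", "kwargs": {
  "steps": [
    [[3,-9,0],[0,0,0],55],
    [[0,-4,0],[0,0,0],55],
    [[0,0,0],[0,0,0],55],
    [[0,0,0],[0,0,0],55]
  ]
}}

```text
time_s: 39.07
ee_pos: [0.6231, 0.0058, 0.0985]
tool_rot: [-0.194, 0.981, 0.0, -0.0]
wrist_force: [0.0, 0.6, -2.4]
grip_width: 0.655
grip_force: 30.0
```

```bash
python3 - <<'E'
from h import *
st(); snap('wrist','w8'); places('wrist',['blue_disc','blue_disc_mouth']);disc('wrist','blue_disc',.096,near=(625,5)); ball('wrist'); ball('scene'); ball('top')
E
```

```text
t 39.1 tcp [623.1   5.8  98.5] yaw_y 112.4 zdir [-0.     0.001 -1.   ] w 61.6 gf 30.0 F [ 0.   0.6 -2.4] q [-0.22  0.55  0.21  1.72 -0.14  0.89  2.02]
wrist blue_disc 0.92 [625.   5.  79.] [314. 229.]
wrist blue_disc 0.47 [568. -49.  78.] [270. 119.]
wrist blue_disc score 0.94 xy [619.4   3.7] yaw 202.5 cost 150
ball wrist [313.7 117.6] 665 [557.3 -23.2 107. ]
ball scene [337.2 179.1] 23 [555.6 -19.8 107. ]
ball top [295.3 191.4] 9 [557.6 -22.2 107. ]
```

View pics/w8.png

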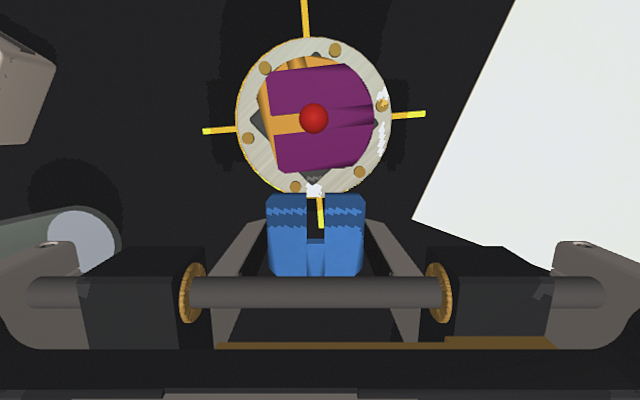

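Blue's slot at (316,215) lines up with the ball at (314,118). I insert it.

Call:
{"fn": "arm_command", "kwargs": {
  "steps": [
    [[-3,-2,0.5],[0,0,0],55],
    [[-8,-4,0],[0,0,0],55],
    [[-9,-4,0],[0,0,0],55],
    [[-9,-4,0],[0,0,0],55],
    [[-9,-4,0],[0,0,0],55],
    [[-9,-4,0],[0,0,0],55],
    [[-9,-3,0],[0,0,0],55],
    [[-5,-2,0],[0,0,0],55],
    [[-3.5,-1,0],[0,0,0],55],
    [[0,0,0],[0,0,0],55],
    [[0,0,0],[0,0,0],55]
  ]
}}

```text
time_s: 40.33
ee_pos: [0.5592, -0.0235, 0.099]
tool_rot: [-0.193, 0.981, -0.0, 0.0]
wrist_force: [-0.2, 0.3, -2.3]
grip_width: 0.655
grip_force: 30.0
```

```bash
python3 - <<'E'
from h import *
st(); ball('scene')
E
```

```text
t 40.3 tcp [559.2 -23.5  99. ] yaw_y 112.3 zdir [ 0. -0. -1.] w 61.6 gf 30.0 F [-0.2  0.3 -2.3] q [-0.19  0.45  0.22  1.88 -0.13  0.82  2.06]
```

Call:
{"fn": "arm_command", "kwargs": {
  "steps": [
    [[0,0,-1],[0,0,0],55],
    [[0,0,-1],[0,0,0],55],
    [[0,0,0],[0,0,0],55],
    [[0,0,0],[0,0,0],65],
    [[0,0,0],[0,0,0],75],
    [[0,0,0],[0,0,0],85],
    [[0,0,0],[0,0,0],85],
    [[0,0,10],[0,0,0],85],
    [[0,0,25],[0,0,0],85],
    [[0,0,30],[0,0,0],80],
    [[0,0,30],[0,0,0],60],
    [[0,-10,10],[0,0,0],40]
  ]
}}

```text
time_s: 41.38
ee_pos: [0.5606, -0.0322, 0.2067]
tool_rot: [-0.194, 0.981, -0.0, 0.003]
wrist_force: [0.3, 0.2, 0.8]
grip_width: 0.747
grip_force: 0.0
```

Call:
{"fn": "arm_command", "kwargs": {
  "steps": [
    [[6,-28,0],[0,0,0],20],
    [[6,-28,0],[0,0,0],0],
    [[6,-28,0],[0,0,0],0],
    [[6,-28,0],[0,0,0],0],
    [[6,-28,0],[0,0,0],0],
    [[6,-28,0],[0,0,0],0],
    [[6,-28,0],[0,0,0],0],
    [[6,-28,0],[0,0,0],0],
    [[6,-28,0],[0,0,0],0],
    [[5,-24,0],[0,0,0],0],
    [[3,-10,0],[0,0,0],0],
    [[0,0,0],[0,0,0],0]
  ]
}}

```text
time_s: 42.38
ee_pos: [0.6204, -0.3223, 0.2018]
tool_rot: [-0.192, 0.981, -0.0, -0.0]
wrist_force: [1.0, 0.1, -0.1]
grip_width: 0.004
grip_force: 0.0
```

```bash
python3 - <<'E'
from h import *
st(); im=snap('wrist'); places('wrist',['start_top','guard']); ball('top'); ball('scene'); 
for c in ('wrist','top','scene'):
    im=robot.capture(c)
    hsv=cv2.cvtColor(im,cv2.COLOR_RGB2HSV); m=((abs(hsv[...,0].astype(int)-64)<12)&(hsv[...,1]>150)&(hsv[...,2]>120)).astype(np.uint8)
    n,l,s,k=cv2.connectedComponentsWithStats(m)
    for i in range(1,n):
        if s[i,4]>40: print(c,'green',k[i].round(),s[i,4],(ray(c,k[i],.068)*1000).round(1))
disc('top','blue_disc',.092,near=(558,-23)); places('top',['cell'])
im=snap('scene'); t=snap('top')
a=cv2.resize(im[140:320,180:400],(440,360),interpolation=cv2.INTER_CUBIC);b=cv2.resize(t[150:270,260:380],(360,360),interpolation=cv2.INTER_CUBIC)
cv2.imwrite('pics/c9.png',np.hstack([a,b])[:,:,::-1])
E
```

```text
t 42.4 tcp [ 620.4 -322.3  201.8] yaw_y 112.1 zdir [-0.001 -0.001 -1.   ] w 0.4 gf 0.0 F [ 1.   0.1 -0.1] q [ 0.22  0.58  0.32  1.43 -0.19  1.16  2.53]
wrist start_top 0.97 [ 622. -324.   74.] [311. 193.]
wrist guard 0.95 [ 416. -328.    1.] [375.  16.]
ball top [295.6 191.5] 11 [557.6 -23.1 107. ]
ball scene [337.1 179. ] 22 [555.3 -19.7 107. ]
wrist green [307. 180.] 54 [ 611.8 -331.8   68. ]
top green [441. 251.] 242 [ 390.6 -477.3   68. ]
scene green [136. 286.] 391 [ 429.2 -507.8   68. ]
scene green [269. 278.] 141 [ 620.8 -325.1   68. ]
top blue_disc score 0.71 xy [558.8 -22.6] yaw 203.3 cost 49
top cell 0.93 [558. -25.  -2.] [297. 199.]
```

View pics/c9.png

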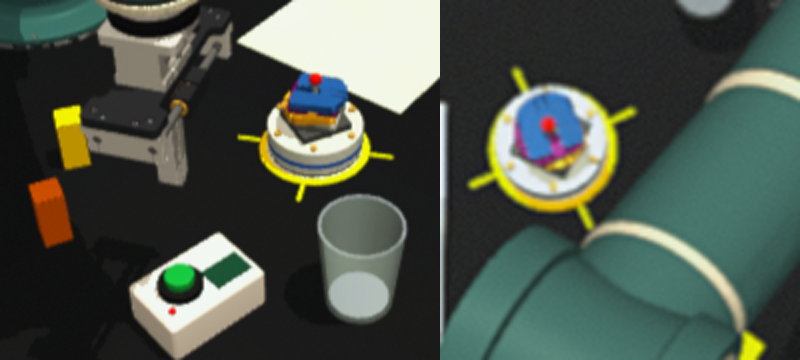

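All four discs are stacked flat on the cell, with blue on top at (318,95) in the crop, and the cell is centred. The orange guard stands at (50,212). I press the button, at about (621.5,-326).

Call:
{"fn": "arm_command", "kwargs": {
  "steps": [
    [[1,-3,-20],[0,0,0],0],
    [[0,0,-30],[0,0,0],0],
    [[0,0,-30],[0,0,0],0],
    [[0,0,-22],[0,0,0],0],
    [[0,0,-10],[0,0,0],0],
    [[0,0,-6],[0,0,0],0],
    [[0,0,-4],[0,0,0],0],
    [[0,0,-3],[0,0,0],0],
    [[0,0,-3],[0,0,0],0],
    [[0,0,-1],[0,0,0],0],
    [[0,0,0],[0,0,0],0],
    [[0,0,0],[0,0,0],0]
  ]
}}

```text
time_s: 43.98
ee_pos: [0.6228, -0.3229, 0.0768]
tool_rot: [-0.193, 0.981, -0.0, 0.001]
wrist_force: [-14.7, 7.8, 33.7]
grip_width: 0.009
grip_force: 17.1
```

```bash
python3 - <<'E'
from h import *
st()
E
```

```text
t 44.0 tcp [ 622.8 -322.9   76.8] yaw_y 112.3 zdir [ 0.003 -0.    -1.   ] w 0.9 gf 17.1 F [-14.7   7.8  33.7] q [ 0.24  0.71  0.29  1.52 -0.23  0.95  2.56]
```

The press stopped at 34 N with a side load, so the closed fingertips (25 mm across) are probably catching the collar. I back off and open the fingers to measure the button clearly.

Call:
{"fn": "arm_command", "kwargs": {
  "steps": [
    [[0,0,5],[0,0,0],0],
    [[0,0,20],[0,0,0],0],
    [[0,0,30],[0,0,0],20],
    [[0,0,30],[0,0,0],60],
    [[0,0,25],[0,0,0],80],
    [[0,0,0],[0,0,0],80],
    [[0,0,0],[0,0,0],80],
    [[0,0,0],[0,0,0],80]
  ]
}}

```text
time_s: 44.65
ee_pos: [0.6221, -0.3225, 0.1832]
tool_rot: [-0.193, 0.981, -0.0, 0.0]
wrist_force: [0.4, -0.3, -1.3]
grip_width: 0.394
grip_force: 0.0
```

```bash
python3 - <<'E'
from h import *
st()
im=snap('wrist')
hsv=cv2.cvtColor(im,cv2.COLOR_RGB2HSV)
for vmin in (60,120):
    m=((abs(hsv[...,0].astype(int)-64)<14)&(hsv[...,1]>120)&(hsv[...,2]>vmin)).astype(np.uint8)
    for k in cv2.findContours(m,0,2)[0]:
        if cv2.contourArea(k)>100:
            W=np.array([ray('wrist',p[0],.068)[:2]*1000 for p in k],np.float32)
            print(vmin,cv2.contourArea(k),k.mean((0,1)).round(),cv2.minEnclosingCircle(W),cv2.fitEllipse(W))
places('wrist',['start_top','logger'])
for s in (1,): cv2.imwrite('pics/w10.png',cv2.resize(im[100:260,200:430],(690,480))[:,:,::-1])
E
```

```text
t 44.6 tcp [ 622.1 -322.5  183.2] yaw_y 112.3 zdir [ 0.001 -0.    -1.   ] w 37.1 gf 0.0 F [ 0.4 -0.3 -1.3] q [ 0.23  0.6   0.32  1.44 -0.2   1.13  2.53]
60 727.0 [313. 195.] ((621.1890258789062, -327.9571838378906), 16.299942016601562) ((621.08203125, -327.83807373046875), (30.602054595947266, 32.003944396972656), 114.163330078125)
120 716.5 [312. 195.] ((621.28515625, -327.8294677734375), 16.145368576049805) ((621.326904296875, -327.70416259765625), (30.555217742919922, 31.36394500732422), 111.77198791503906)
wrist start_top 0.82 [ 618. -329.   74.] [311. 192.]
wrist start_top 0.27 [556. -17.  -3.] [552. 226.]
wrist logger 0.93 [ 625. -303.   -1.] [329. 192.]
```

View pics/w10.png

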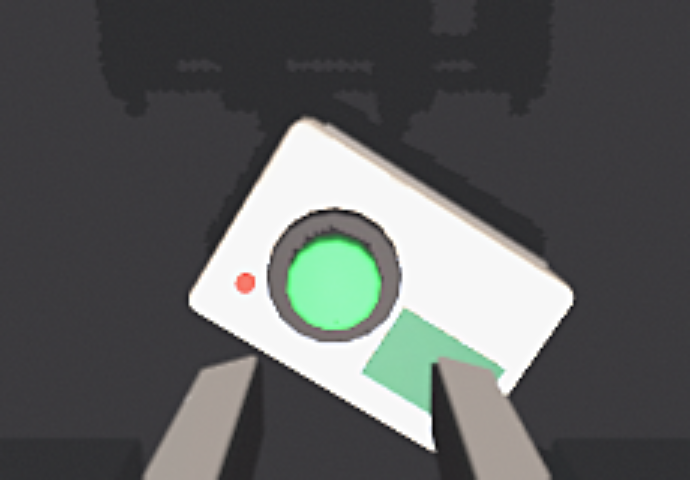

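The crop shows the button at (335,283) inside its collar. The fit puts its centre at (621.2,-327.8), so I was about 5 mm off and hit the collar. I'll press with a single fingertip: opening 60, TCP at (607.5,-294.3).

Call:
{"fn": "arm_command", "kwargs": {
  "steps": [
    [[-7,14,-10],[0,0,0],60],
    [[-7.6,14.2,-20],[0,0,0],60],
    [[0,0,-25],[0,0,0],60],
    [[0,0,-20],[0,0,0],60],
    [[0,0,-15],[0,0,0],60],
    [[0,0,-5],[0,0,0],60],
    [[0,0,0],[0,0,0],60],
    [[0,0,0],[0,0,0],60]
  ]
}}

```text
time_s: 45.47
ee_pos: [0.6075, -0.2946, 0.0882]
tool_rot: [-0.193, 0.981, -0.0, -0.0]
wrist_force: [-0.5, 1.4, 0.1]
grip_width: 0.638
grip_force: 0.0
```

```bash
python3 - <<'E'
from h import *
st()
E
```

```text
t 45.5 tcp [ 607.5 -294.6   88.2] yaw_y 112.3 zdir [ 0. -0. -1.] w 60.0 gf 0.0 F [-0.5  1.4  0.1] q [ 0.2   0.65  0.29  1.58 -0.22  0.93  2.53]
```

Call:
{"fn": "arm_command", "kwargs": {
  "steps": [
    [[0,0,-5],[0,0,0],60],
    [[0,0,-4],[0,0,0],60],
    [[0,0,-3],[0,0,0],60],
    [[0,0,-2],[0,0,0],60],
    [[0,0,-1],[0,0,0],60],
    [[0,0,-1],[0,0,0],60],
    [[0,0,0],[0,0,0],60],
    [[0,0,0],[0,0,0],60]
  ]
}}

```text
time_s: 46.13
ee_pos: [0.6088, -0.2951, 0.076]
tool_rot: [-0.193, 0.981, -0.001, 0.002]
wrist_force: [-15.6, 8.9, 48.9]
grip_width: 0.637
grip_force: 24.4
```

```bash
python3 - <<'E'
from h import *
st()
E
```

```text
t 46.1 tcp [ 608.8 -295.1   76. ] yaw_y 112.3 zdir [ 0.004 -0.001 -1.   ] w 59.9 gf 24.4 F [-15.6   8.9  48.9] q [ 0.21  0.67  0.29  1.59 -0.23  0.91  2.53]
```

Hard stop at 49 N. To tell whether that was the button bottoming out, I back off in small steps and watch the spring force decay.

Call:
{"fn": "arm_command", "kwargs": {
  "steps": [
    [[0,0,2],[0,0,0],60],
    [[0,0,0],[0,0,0],60],
    [[0,0,0],[0,0,0],60]
  ]
}}

```text
time_s: 46.38
ee_pos: [0.6085, -0.295, 0.0766]
tool_rot: [-0.193, 0.981, -0.001, 0.001]
wrist_force: [-7.7, 5.2, 29.7]
grip_width: 0.636
grip_force: 14.6
```

Call:
{"fn": "arm_command", "kwargs": {
  "steps": [
    [[0,0,1.5],[0,0,0],60],
    [[0,0,0],[0,0,0],60],
    [[0,0,0],[0,0,0],60]
  ]
}}

```text
time_s: 46.63
ee_pos: [0.6083, -0.2949, 0.077]
tool_rot: [-0.193, 0.981, -0.001, 0.001]
wrist_force: [-2.4, 0.8, 15.6]
grip_width: 0.639
grip_force: 7.5
```

Call:
{"fn": "arm_command", "kwargs": {
  "steps": [
    [[0,0,1],[0,0,0],60],
    [[0,0,0],[0,0,0],60],
    [[0,0,0],[0,0,0],60]
  ]
}}

```text
time_s: 46.88
ee_pos: [0.6082, -0.2948, 0.0773]
tool_rot: [-0.193, 0.981, -0.001, 0.001]
wrist_force: [2.0, -0.9, 6.4]
grip_width: 0.641
grip_force: 3.3
```

Call:
{"fn": "arm_command", "kwargs": {
  "steps": [
    [[0,0,1],[0,0,0],60],
    [[0,0,0],[0,0,0],60],
    [[0,0,0],[0,0,0],60]
  ]
}}

```text
time_s: 47.13
ee_pos: [0.6078, -0.2946, 0.0778]
tool_rot: [-0.193, 0.981, -0.0, 0.0]
wrist_force: [3.5, -1.6, 4.4]
grip_width: 0.639
grip_force: 2.3
```

Call:
{"fn": "arm_command", "kwargs": {
  "steps": [
    [[0,0,2],[0,0,0],60],
    [[0,0,0],[0,0,0],60],
    [[0,0,0],[0,0,0],60]
  ]
}}

```text
time_s: 47.38
ee_pos: [0.6074, -0.2943, 0.0795]
tool_rot: [-0.193, 0.981, 0.0, 0.0]
wrist_force: [2.5, -2.5, 3.1]
grip_width: 0.636
grip_force: 1.8
```

Call:
{"fn": "arm_command", "kwargs": {
  "steps": [
    [[0,0,2],[0,0,0],60],
    [[0,0,0],[0,0,0],60],
    [[0,0,0],[0,0,0],60]
  ]
}}

```text
time_s: 47.63
ee_pos: [0.6072, -0.2942, 0.0813]
tool_rot: [-0.193, 0.981, 0.0, -0.0]
wrist_force: [0.1, -0.9, 2.3]
grip_width: 0.638
grip_force: 1.3
```

Call:
{"fn": "arm_command", "kwargs": {
  "steps": [
    [[0,0,3],[0,0,0],60],
    [[0,0,0],[0,0,0],60],
    [[0,0,0],[0,0,0],60]
  ]
}}

```text
time_s: 47.88
ee_pos: [0.6072, -0.2942, 0.0843]
tool_rot: [-0.193, 0.981, 0.0, -0.0]
wrist_force: [0.7, 0.4, -0.1]
grip_width: 0.641
grip_force: 0.0
```

The force falls 4.4 → 3.1 → 2.3 → 0 N over about 6 mm, so the button went fully down and has come back up. I retreat and do a final check.

Call:
{"fn": "arm_command", "kwargs": {
  "steps": [
    [[0,0,20],[0,0,0],60],
    [[0,0,30],[0,0,0],60],
    [[0,0,30],[0,0,0],60],
    [[-5,-10,25],[0,0,0],60],
    [[-15,-20,10],[0,0,0],60],
    [[-15,-20,0],[0,0,0],60],
    [[0,0,0],[0,0,0],60],
    [[0,0,0],[0,0,0],60],
    [[0,0,0],[0,0,0],60]
  ]
}}

```text
time_s: 48.63
ee_pos: [0.5725, -0.3437, 0.199]
tool_rot: [-0.194, 0.981, 0.0, -0.0]
wrist_force: [1.4, 0.1, -0.2]
grip_width: 0.638
grip_force: 0.0
```

```bash
python3 - <<'E'
from h import *
st(); ball('top'); ball('scene'); disc('top','blue_disc',.092,near=(558,-23)); places('top',['cell','mark']); places('scene',['guard','cell','mark','purple_disc','brass_disc','steel_disc'])
K,T=P('scene');im=robot.capture('scene');hsv=cv2.cvtColor(im,cv2.COLOR_RGB2HSV)
m=((abs(hsv[...,0].astype(int)-64)<12)&(hsv[...,1]>150)&(hsv[...,2]>120)).astype(np.uint8)
n,l,s,k=cv2.connectedComponentsWithStats(m)
print([(k[i].round(1),s[i,4]) for i in range(1,n) if s[i,4]>40])
E
```

```text
t 48.6 tcp [ 572.5 -343.7  199. ] yaw_y 112.3 zdir [-0.     0.001 -1.   ] w 60.0 gf 0.0 F [ 1.4  0.1 -0.2] q [ 0.26  0.53  0.33  1.52 -0.18  1.12  2.59]
ball top [295.6 191.5] 11 [557.6 -23.1 107. ]
ball scene [337. 179.] 21 [555.  -19.9 107. ]
top blue_disc score 0.77 xy [558.3 -23.3] yaw 202.0 cost 47
top blue_disc score 0.22 xy [544.9 -16.3] yaw 28.7 cost 837
top cell 0.9 [556. -25.  -4.] [297. 200.]
scene guard 0.63 [ 422. -323.   -2.] [211. 257.]
scene guard 0.57 [ 335. -223.   -1.] [219. 219.]
scene cell 0.85 [558. -16.   2.] [339. 212.]
scene mark 0.64 [557. -25.  -2.] [336. 215.]
scene purple_disc 0.62 [555. -20.  74.] [337. 190.]
scene brass_disc 0.52 [555. -22.  64.] [336. 194.]
scene steel_disc 0.56 [559. -19.  50.] [338. 198.]
[(array([269.3, 277.6]), np.int32(141)), (array([134.1, 286.6]), np.int32(352))]
```

All readings are consistent: the cell is centred, the four discs are stacked, the guard is standing and the button is up.

```bash
python3 -c "
from station import robot
print(robot.hand_in())"
```

```text
the job is handed in; nothing more can be done
None
```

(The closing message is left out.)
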